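# Take the sample dispenser out of service and empty its catch tray

### The arm

A 6-joint arm with a two-finger parallel gripper is mounted at the origin on the work surface. World frame = base frame: x ahead of the robot, y to its left, z up, the work surface at z = 0. Lengths are in m, angles in degrees, forces in N, time in s.
With the tool pointing down it reaches from about 0.35 to 0.875 m from the base axis. Payload 4.2 kg.
Tool frame: the origin (TCP) lies midway between the tips of the shut fingers; the grasp point (between the pads) lies 19 mm behind it; z points along the fingers, y is the direction in which the jaws open and shut (so a half turn about z gives the same grasp; the last joint's range is limited). The gripper opens to 87 mm and grips with 3 to 60 N. Pads are 19 mm wide; open, the fingers measure 117 mm over their backs; the gripper's body (75 mm by 190 mm) begins 51 mm behind the grasp point.
Start: joints at [-58.064, 22.042, 0.453, 0, -68.411, -14.817], TCP at [0.184, -0.597, 0.223] pointing down, gripper open.
Joint ranges: [-179.83, 179.83], [-69.29, 118.12], [-61.27, 80.66], [-181.25, 117.63], [-171.15, -9.14], [-177.46, 177.46]. Speed limits (degrees/s): [159.86, 159.86, 180, 180, 180, 180].

### API

Orientations are given as a 3x3 rotation matrix whose columns are the frame's x, y, z axes.
In Python, from station import r gives the robot as it stands.
- The arm moves only by the tool play_rows, never from a script. Its argument "commands" is a list that holds one entry, the list of rows, each a list of 7 numbers: the shift along the world's x, y, z in m, then the turn, a rotation vector about the world's x, y, z in rad, then the closure, from 0 (fully open) to 1 (shut). A call has 1 to 5 rows; each row is the pose to reach, as a shift and turn from the pose commanded when the call began; what a row does not reach only later rows make up. A row lasts 1/10 s, in which the tool goes at most 50 mm and 8.59 degrees, less where a joint would pass 70% of its speed; a pose out of reach is approached as far as the arm can. A call with a gripper value outside its range is refused whole. The fingers move at their own pace and stop on an object; the grip force is fixed at half the most. Time passes only in rows, so rows that repeat a pose let the fingers close. It gives the time, the measured TCP pose, the force and the opening at its end, in the units of the state.
- r.sense(): the state, without advancing time (a new reading comes with each control period).
- r.capture(name): name is "scene" or "top" or "wrist"; returns a dict with "image" (400x640x3 uint8, red, green, blue), "range_z" (400x640 float32, m along the optical axis (not along the pixel's ray), 0 where there is no reading), "intrinsics" (3x3 intrinsics, pixels), "extrinsics" (4x4, takes a point from camera to world coordinates); the wrist camera has in their place "mount" (4x4, takes a point from camera to tool coordinates, whose origin is the TCP and whose axes are the flange's). Camera axes: x right, y up, looking along -z (the intrinsics and any distortion apply to the point x, -y, -z); pixel columns grow to the right and rows downward; lengths in m; the calibration is good to about 2 mm. A picture is of the moment at which its call begins: read the wrist's pose just before it.
- r.finish_job(): hands the job in, once; it reports no verdict.
The state is a dict: "time_s": time; "joints": joint angles; "joint_velocities": joint speeds; "effort": joint torques, N m; "tcp_pos": TCP position; "ee_rot": TCP orientation; "wrist_force": force on the tool from outside, world axes, zero at the start; "moment": the same for the moment, N m; "gripper_width": opening from 0.0 (shut) to 1.0 (fully open).
Only numpy, scipy, OpenCV 4.12 (cv2) and the standard library are available. Lean on these libraries where they do the work, as an engineer would, in place of code of your own. Each camera call takes 0.05 s, during which the arm holds its last target. There are 200 camera calls.

### The job

Closing time at the make-up counter: pull every arming plug that is in the socket bar out of it and put it in the small steel dish, so that the sample dispenser cannot drop anything. Only then slide the clear shutter of the dispenser's catch tray fully open, collect all the sealed cartons from the tray into the tote, each lying flat on the tote's floor and none on top of another, and slide the shutter fully shut again. Leave the other cosmetics on the counter where they are.

Things in the scene. Friction and masses are not known exactly. Their poses are not given: they have to be found in the camera images.
- socket_bar: Black socket bar fixed to the counter, 56 mm (its x) x 160 mm (its y) x 45 mm high, origin at the centre of its underside, z up. Three square sockets in its top at y = -50, 0 and +50 mm (x = 0), each 17 mm wide and 28 mm deep. A sprung steel detent in each socket holds the plug: it takes a straight upward pull of about 8 to 18 N to bring a plug past it; after some 10 mm of lift it is free of the detent, and after 26 mm out of the socket.
- plug0_head (a point): Arming plug 0 (may be absent), no cable, 40 g; this point is the centre of its white head, a block 22 mm (its x) x 30 mm (its y) x 36 mm (its z). Below the head a brass-coloured shank, 15 mm square and 26 mm long, points along the plug's -z, so the shank's end lies 44 mm from this point and the head's top 18 mm above it. At the start each plug present stands fully home in one of the sockets, head underside on the bar's top (45 mm), axes parallel to the bar's.
- plug1_head (a point): Arming plug 1 (may be absent), no cable, 40 g; this point is the centre of its white head, a block 22 mm (its x) x 30 mm (its y) x 36 mm (its z). Below the head a brass-coloured shank, 15 mm square and 26 mm long, points along the plug's -z, so the shank's end lies 44 mm from this point and the head's top 18 mm above it. At the start each plug present stands fully home in one of the sockets, head underside on the bar's top (45 mm), axes parallel to the bar's.
- plug2_head (a point): Arming plug 2 (may be absent), no cable, 40 g; this point is the centre of its white head, a block 22 mm (its x) x 30 mm (its y) x 36 mm (its z). Below the head a brass-coloured shank, 15 mm square and 26 mm long, points along the plug's -z, so the shank's end lies 44 mm from this point and the head's top 18 mm above it. At the start each plug present stands fully home in one of the sockets, head underside on the bar's top (45 mm), axes parallel to the bar's.
- dish: Shallow open steel dish fixed to the counter, 130 mm (its x) x 150 mm (its y), 20 mm high, walls and floor 5 mm thick, origin at the centre of its underside. Plugs may stand or lie in it. The bar and the dish change places from start to start.
- dispenser: The sample dispenser, fixed. Its origin is the centre of the underside of its open catch tray; z up. Tray: inside from -120 to +120 mm in its x and -100 to +100 mm in its y, floor 4 mm thick, side walls (at +-x) 48 mm high, lip at +y 12 mm high, at -y a deck 49 mm high (y -102 to -222 mm) over which the shutter slides; beyond y = -222 mm stands the white cabinet, 270 mm high, 290 mm wide in x, to y = -462 mm.
- shutter (a joint): Slide of the clear shutter over the catch tray, m: 0 = fully shut, 0.215 = fully open; it opens towards the dispenser's -y, needs about 2 to 3 N and stays where it is left. The plate covers the whole tray when shut, at 50 to 54 mm height, and its grip end stands at dispenser y = 100 mm minus the joint value.
- shutter_grip (a point): Centre of the shutter's upright brass-coloured grip, 50 mm long (dispenser x), 10 mm thick (dispenser y), 22 mm high, from 54 to 76 mm above the counter; it moves with the shutter, at dispenser x = 0, y = 92 mm minus the joint value.
- carton0_mid (a point): Sealed carton 0 (may be absent), white with a brass-coloured band, 56 mm (its x) x 28 mm (its y) x 34 mm (its z), 60 g; this point is its centre. At the start it lies in the catch tray, under the shutter, z up.
- carton1_mid (a point): Sealed carton 1 (may be absent), white with a brass-coloured band, 56 mm (its x) x 28 mm (its y) x 34 mm (its z), 60 g; this point is its centre. At the start it lies in the catch tray, under the shutter, z up.
- carton2_mid (a point): Sealed carton 2 (may be absent), white with a brass-coloured band, 56 mm (its x) x 28 mm (its y) x 34 mm (its z), 60 g; this point is its centre. At the start it lies in the catch tray, under the shutter, z up.
- carton3_mid (a point): Sealed carton 3 (may be absent), white with a brass-coloured band, 56 mm (its x) x 28 mm (its y) x 34 mm (its z), 60 g; this point is its centre. At the start it lies in the catch tray, under the shutter, z up.
- tote: Open grey tote fixed to the counter, 240 mm (its x) x 200 mm (its y), 55 mm high, walls and floor 5 mm thick, origin at the centre of its underside.
- compact_mid (a point): Leave alone: round brass-coloured powder compact, 72 mm across, 19 mm high; this point is its centre.
- lipstick_mid (a point): Leave alone: black lipstick tube, 21 mm across, 75 mm high, standing; this point is its centre.
- polish_mid (a point): Leave alone: small amber glass bottle, 28 mm across, 60 mm high; this point is its centre.
- jar_mid (a point): Leave alone: white cream jar with brass-coloured cap, 56 mm across, 45 mm high; this point is its centre.
- lotion_mid (a point): Leave alone: glass lotion bottle, 44 mm across, 130 mm high; this point is its centre.
- sponge_case_mid (a point): Leave alone: white plastic case 70 x 50 x 22 mm; this point is its centre.
Not all that is in view belongs to the job. What is shaped like the part that bears plug1_head but red is not meant.

How it is judged (in metres and radians):
On the way, in this order (a step that is already met when the one before it is completed fails the run):
1. every plug present is out of the socket bar and released in the dish, the shutter not yet opened (x of plug0_head in the frame of dish between -0.06 and 0.06 m and y of plug0_head in the frame of dish between -0.07 and 0.07 m and z of plug0_head in the frame of dish between 0 and 0.056 m and x of plug1_head in the frame of dish between -0.06 and 0.06 m and y of plug1_head in the frame of dish between -0.07 and 0.07 m and z of plug1_head in the frame of dish between 0 and 0.056 m and x of plug2_head in the frame of dish between -0.06 and 0.06 m and y of plug2_head in the frame of dish between -0.07 and 0.07 m and z of plug2_head in the frame of dish between 0 and 0.056 m and contact force between each of plug0, plug1, plug2 and the fingers below 0.05 N and value of joint shutter below 0.05 m), for 0.2 s.
2. the shutter is slid fully open (to within 15 mm) (value of joint shutter above 0.2 m), for 0.1 s.
3. every carton present is released flat in the tote (x of carton0_mid in the frame of tote between -0.112 and 0.112 m and y of carton0_mid in the frame of tote between -0.092 and 0.092 m and z of carton0_mid in the frame of tote between 0 and 0.027 m and x of carton1_mid in the frame of tote between -0.112 and 0.112 m and y of carton1_mid in the frame of tote between -0.092 and 0.092 m and z of carton1_mid in the frame of tote between 0 and 0.027 m and x of carton2_mid in the frame of tote between -0.112 and 0.112 m and y of carton2_mid in the frame of tote between -0.092 and 0.092 m and z of carton2_mid in the frame of tote between 0 and 0.027 m and x of carton3_mid in the frame of tote between -0.112 and 0.112 m and y of carton3_mid in the frame of tote between -0.092 and 0.092 m and z of carton3_mid in the frame of tote between 0 and 0.027 m and contact force between each of carton0, carton1, carton2, carton3 and the fingers below 0.05 N), for 0.2 s.
At the end, for the whole second after the job is handed in: Every plug present is in the dish (head centre inside its walls, under 56 mm above its underside), every carton present lies flat on the tote floor (centre inside the walls, under 27 mm above the tote underside), the shutter is shut to within 10 mm, all released and at rest (all of step 3 and x of plug0_head in the frame of dish between -0.06 and 0.06 m and y of plug0_head in the frame of dish between -0.07 and 0.07 m and z of plug0_head in the frame of dish between 0 and 0.056 m and x of plug1_head in the frame of dish between -0.06 and 0.06 m and y of plug1_head in the frame of dish between -0.07 and 0.07 m and z of plug1_head in the frame of dish between 0 and 0.056 m and x of plug2_head in the frame of dish between -0.06 and 0.06 m and y of plug2_head in the frame of dish between -0.07 and 0.07 m and z of plug2_head in the frame of dish between 0 and 0.056 m and contact force between each of plug0, plug1, plug2 and the fingers below 0.05 N and value of joint shutter below 0.01 m and linear speed of each of plug0, plug1, plug2, carton0, carton1, carton2, carton3 below 0.02 m/s); the robot touches nothing.
It fails at once if a bystander on the counter is displaced by more than 40 mm (distance of any of compact_mid, lipstick_mid, polish_mid, jar_mid, lotion_mid, sponge_case_mid from where it was at the start of the episode above 0.04 m).
It fails at once if the shutter is opened past 60 mm while a plug is still in the socket bar (value of joint shutter above 0.06 m and ((z of plug0_head in the frame of socket_bar between 0.05 and 0.075 m and x of plug0_head in the frame of socket_bar between -0.02 and 0.02 m and y of plug0_head in the frame of socket_bar between -0.08 and 0.08 m) or (z of plug1_head in the frame of socket_bar between 0.05 and 0.075 m and x of plug1_head in the frame of socket_bar between -0.02 and 0.02 m and y of plug1_head in the frame of socket_bar between -0.08 and 0.08 m) or (z of plug2_head in the frame of socket_bar between 0.05 and 0.075 m and x of plug2_head in the frame of socket_bar between -0.02 and 0.02 m and y of plug2_head in the frame of socket_bar between -0.08 and 0.08 m))).
Of plug0, plug1, plug2 only 2 to 3 are there at a start; the rules pass over those that are not, and their reading is None.
Of carton0, carton1, carton2, carton3 only 2 to 4 are there at a start; the rules pass over those that are not, and their reading is None.
At some moment in a run one of carton0, carton1, carton2, carton3 may be knocked a few centimetres aside while the robot is not near it.
Once in a run the grip may slacken for a moment while it holds something.
It also fails if it takes over 210 s, if anything falls off the work surface, if the arm or the gripper's body presses on something with over 40 N, if the wrist force passes 120 N, or if a joint passes its speed limit or range.

## Working session

There is one attempt and no reset: what is moved stays moved. The work goes in short steps, Python scripts to look and compute and a tool call to move; the robot and the scene stay as the last step left them, time stands still between calls to the robot, and variables do not carry over. Pictures are saved under pics/ and viewed, about 12 in all and at most 16, crops included, and the job is handed in when it is done.

Besides the shell and the picture viewer there is one more tool, called after "Request:" as name([rows], argument=value, ...), one row to a line, values as JSON. play_rows: Moves the arm, as the interface text tells. Its arguments: {"type":"object","properties":{"commands":{"type":"array","items":{"type":"array","items":{"type":"array","items":{"type":"number"}}}}},"required":["commands"]}

```bash
mkdir -p pics; ls
cat > h.py <<'E'
import numpy as np, cv2
from station import r
def cap(n):
    s=r.sense(); c=r.capture(n)
    if n=="wrist":
        T=np.eye(4);T[:3,:3]=s["ee_rot"];T[:3,3]=s["tcp_pos"];c["extrinsics"]=T@np.array(c["mount"])
    return c
def cloud(c):
    K=np.array(c["intrinsics"]);E=np.array(c["extrinsics"]);z=c["range_z"]
    v,u=np.mgrid[0:z.shape[0],0:z.shape[1]]
    P=np.stack([(u-K[0,2])/K[0,0]*z,-(v-K[1,2])/K[1,1]*z,-z],-1)
    return P@E[:3,:3].T+E[:3,3]
def plane(c,u,v,h):
    K=np.array(c["intrinsics"]);E=np.array(c["extrinsics"])
    d=E[:3,:3]@np.array([(u-K[0,2])/K[0,0],-(v-K[1,2])/K[1,1],-1]);o=E[:3,3]
    return o+d*(h-o[2])/d[2]
def save(c,n,crop=None,k=1):
    im=c["image"]
    if crop: im=im[crop[1]:crop[3],crop[0]:crop[2]]
    cv2.imwrite(f"pics/{n}.png",cv2.resize(im,None,fx=k,fy=k,interpolation=cv2.INTER_CUBIC)[...,::-1])
E
python3 - <<'E'
from h import *
for n in("scene","top"):
    c=cap(n);save(c,n+"0");np.savez(n+"0.npz",**{k:v for k,v in c.items()})
    print(n,np.round(c["extrinsics"],3).tolist(),np.round(c["intrinsics"],1).tolist(), [k for k in c])
s=r.sense();print(s)
E
```

```text
pics
scene [[-0.681, -0.562, 0.469, 1.01], [0.732, -0.536, 0.421, 0.427], [0.015, 0.63, 0.776, 0.842], [0.0, 0.0, 0.0, 1.0]] [[498.3, 0.0, 316.0], [0.0, 498.3, 193.0], [0.0, 0.0, 1.0]] ['image', 'range_z', 'intrinsics', 'extrinsics']
top [[0.006, 0.994, -0.107, 0.434], [-1.0, 0.006, -0.003, 0.025], [-0.002, 0.107, 0.994, 1.172], [0.0, 0.0, 0.0, 1.0]] [[465.7, 0.0, 315.4], [0.0, 465.7, 198.0], [0.0, 0.0, 1.0]] ['image', 'range_z', 'intrinsics', 'extrinsics']
{'time_s': 0.1, 'joints': array([-5.80637200e+01,  2.20889694e+01,  3.88570165e-01, -2.39265749e-02,
       -6.84088486e+01, -1.48168389e+01]), 'joint_velocities': array([ 0.07813119, -0.01641209,  0.26139137,  0.00583752, -0.02054424,
       -0.0525039 ]), 'effort': array([ 4.87877139e-05, -3.91689420e+01,  1.87933606e+01,  4.23183426e+00,
        1.34898481e-02, -6.62650768e-05]), 'tcp_pos': array([ 0.18384545, -0.59681184,  0.22155159]), 'ee_rot': array([[-9.55738482e-01, -2.94216744e-01, -6.79077478e-04],
       [-2.94217506e-01,  9.55736749e-01,  1.82349793e-03],
       [ 1.12515676e-04,  1.94258363e-03, -9.99998107e-01]]), 'wrist_force': array([-0.87223199, -0.24704294,  0.29101264]), 'moment': array([ 0.01113281, -0.00560538,  0.01145387]), 'gripper_width': 1.0027546138616708}
```

View pics/top0.png

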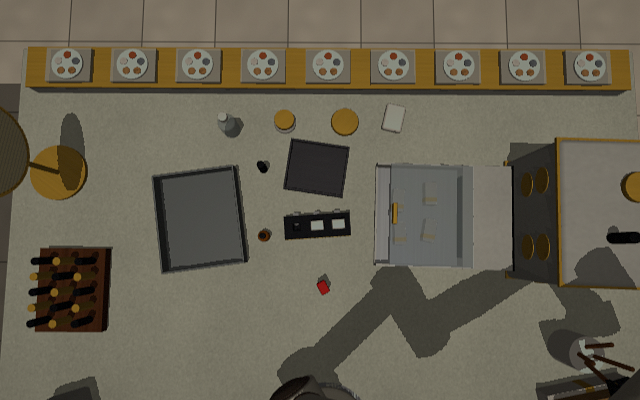

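View pics/scene0.png

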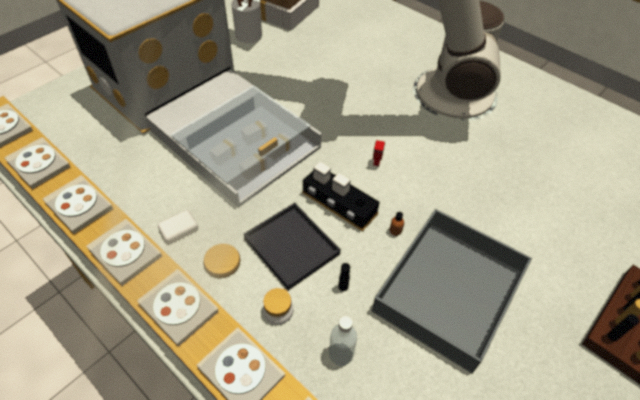

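Top view (picture 1): tote at (200,218), dish at (317,167), and bar at (317,225). There are white heads at (317,225) and (338,224), and the socket at (297,226) looks empty. The tray is around (425,215) with its grip at (395,213), and there are cartons near (431,192), (428,229) and (400,237).
Things that could be taken for a plug: the two white heads (chosen), the red decoy at (323,286), and the white case at (394,118). I'll check the choice with a crop and measure.

Run:
```python
from h import *
c=dict(np.load("top0.npz"));s=dict(np.load("scene0.npz"))
a=cv2.resize(c["image"][130:300,270:480],None,fx=3.6,fy=3.6,interpolation=cv2.INTER_CUBIC)
cv2.imwrite("pics/crop1.png",a[...,::-1])
P=cloud(c)
for (u,v) in [(317,225),(338,224),(297,226),(317,240),(317,167),(200,218),(395,213),(400,237),(431,192),(428,229),(450,250),(490,215),(323,286),(262,166),(264,236),(284,120),(345,122),(394,118),(229,122)]: print((u,v),np.round(P[v,u],3))
Q=cloud(s)
def rect(m,name):
    m=m.astype(np.uint8);n,l,st,ce=cv2.connectedComponentsWithStats(m)
    for i in range(1,n):
        if st[i,4]>25:
            print(name,st[i].tolist(),np.round(ce[i],1))
im=c["image"].astype(int);v=im.max(2)
H=P[...,2]
# heads
W=(H>0.065)&(H<0.1);W[:,360:]=0;W[:200]=0;W[260:]=0;W[:,:280]=0;rect(W,"heads")
for n,(C,PP) in dict(top=(c,P),scene=(s,Q)).items():
  # heads points in cloud
  m=(PP[...,2]>0.07)&(PP[...,2]<0.09)&(PP[...,0]>0.3)&(PP[...,0]<0.48)&(PP[...,1]>-.1)&(PP[...,1]<.12)
  X=PP[m];print(n,len(X))
  k,l=cv2.connectedComponents(m.astype(np.uint8))
  for i in range(1,k):
    X=PP[l==i]
    if len(X)>15: print(n,"head",np.round(cv2.minAreaRect((X[:,:2]*1000).astype(np.float32)),1) if 0 else cv2.minAreaRect((X[:,:2]*1000).astype(np.float32)),np.median(X,0).round(3))
  def box(lo,hi,x0,x1,y0,y1,nm):
    m=(PP[...,2]>lo)&(PP[...,2]<hi)&(PP[...,0]>x0)&(PP[...,0]<x1)&(PP[...,1]>y0)&(PP[...,1]<y1)
    X=PP[m]
    if len(X)>10: print(n,nm,len(X),cv2.minAreaRect((X[:,:2]*1000).astype(np.float32)))
  box(.037,.052,.3,.46,-.1,.12,"bar"); box(.014,.026,.44,.6,-.08,.12,"dish"); box(.045,.062,.25,.6,.15,.45,"tote");box(.056,.085,.3,.5,-.25,-.1,"grip");box(.04,.06,.2,.6,-.36,-.1,"tray")
```

```text
(317, 225) [0.487 0.024 0.08 ]
(338, 224) [ 0.49  -0.025  0.08 ]
(297, 226) [0.488 0.074 0.018]
(317, 240) [ 0.454  0.024 -0.001]
(317, 167) [0.638 0.025 0.005]
(200, 218) [0.507 0.318 0.005]
(395, 213) [ 0.517 -0.16   0.075]
(400, 237) [ 0.461 -0.175  0.053]
(431, 192) [ 0.57  -0.251  0.052]
(428, 229) [ 0.481 -0.242  0.054]
(450, 250) [ 0.431 -0.294  0.053]
(490, 215) [ 0.515 -0.393  0.049]
(323, 286) [0.345 0.009 0.061]
(262, 166) [0.628 0.157 0.074]
(264, 236) [0.462 0.151 0.056]
(284, 120) [0.75  0.108 0.042]
(345, 122) [ 0.752 -0.045  0.018]
(394, 118) [ 0.762 -0.169  0.023]
(229, 122) [0.728 0.233 0.099]
heads [332, 218, 13, 11, 125] [338.  222.9]
heads [311, 220, 13, 10, 126] [316.9 224.4]
top 9
top bar 33 ((406.9148864746094, 37.38536071777344), (160.9012908935547, 42.209957122802734), 36.73469924926758)
top dish 210 ((528.3217163085938, 34.2226676940918), (152.3805694580078, 141.7834014892578), 89.40376281738281)
top tote 727 ((503.30743408203125, 285.02880859375), (230.1596221923828, 256.3343811035156), 8.134459495544434)
top grip 335 ((447.2222595214844, -199.485931396484
[... 209 characters left out ...]
7.4394226074219, 28.819591522216797), (22.913042068481445, 3.8193094730377197), 85.89038848876953) [0.478 0.033 0.08 ]
scene bar 113 ((410.7439880371094, 33.416259765625), (159.3912811279297, 65.30972290039062), 34.720027923583984)
scene dish 513 ((530.9856567382812, 28.300811767578125), (145.0248260498047, 159.01629638671875), 2.7468018531799316)
scene tote 1287 ((500.77301025390625, 284.6311950683594), (235.29295349121094, 256.229736328125), 8.140545845031738)
scene grip 145 ((446.3592529296875, -196.92453002929688), (99.25965881347656, 105.19911193847656), 86.47592163085938)
scene tray 5663 ((494.19573974609375, -239.19091796875), (244.7430419921875, 213.6582794189453), 89.01396179199219)
```

View pics/crop1.png

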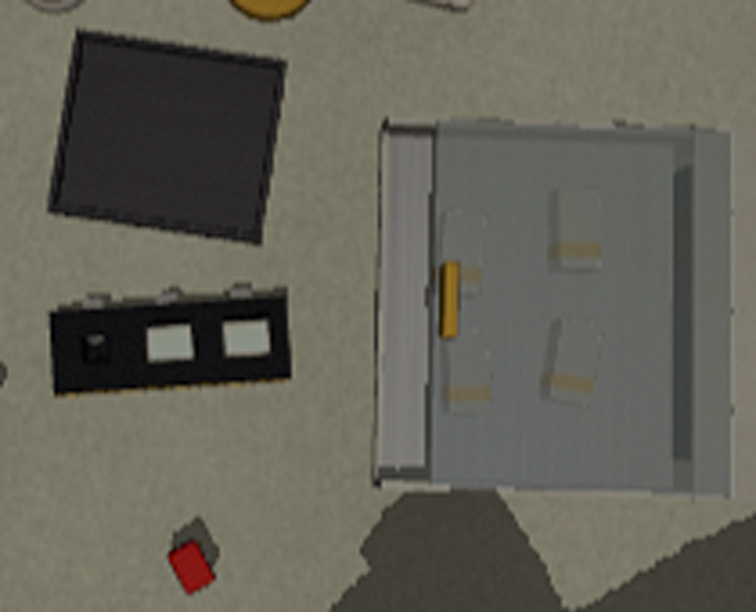

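The crop confirms two white plugs in the bar's middle and right sockets, with the left one empty, and the red one as the decoy. Four cartons show in the tray, at crop (465,245), (577,228), (573,360) and (467,375). Now precise poses.

Run:
```python
from h import *
c=dict(np.load("top0.npz"));im=c["image"]
def proj(m,h,nm,mn=60):
    cs,_=cv2.findContours(m.astype(np.uint8),cv2.RETR_EXTERNAL,cv2.CHAIN_APPROX_NONE)
    for k in cs:
        if cv2.contourArea(k)<mn: continue
        p=np.array([plane(c,u,v,h)[:2]*1000 for u,v in k[:,0].astype(float)],np.float32)
        R=cv2.minAreaRect(p);print(nm,np.round(k[:,0].mean(0),1),[np.round(q,1) for q in R])
v=im.max(2).astype(int); 
def win(m,x0,y0,x1,y1):
    o=np.zeros_like(m);o[y0:y1,x0:x1]=m[y0:y1,x0:x1];return o
print(im[224,317],im[225,290],im[167,317],im[218,200],im[250,317],im[192,431],im[192,445],im[237,400],im[229,428])
proj(win(v>110,300,210,352,240),.081,"head")
g=cv2.GaussianBlur(im,(3,3),0).max(2)
proj(win(v<70,280,135,355,200),.020,"dish",500)
proj(win(v<60,280,203,355,245)|win(v>110,300,212,348,238),.045,"bar",500)
proj(win(v<95,150,160,250,275),.055,"tote",500)
hsv=cv2.cvtColor(im,cv2.COLOR_RGB2HSV)
proj(win((hsv[...,1]>120)&(hsv[...,2]>120),385,190,405,235),.076,"grip",20)
proj(win((hsv[...,0]<25)&(hsv[...,1]>120)&(hsv[...,2]>60)&~((hsv[...,1]>150)&(im[...,0]<200)),310,270,340,300),.06,"red",10)
for u,v_ in [(376,164),(374,266),(472,166),(470,268)]: print(np.round(plane(c,u,v_,.05),3))
# cartons: crop px->img
for a,b in [(465,245),(577,228),(573,360),(467,375)]:
    u,w=270+a/3.6,130+b/3.6;print("carton",np.round(plane(c,u,w,.038),3))
```

```text
[137 142 131] [18 16 16] [41 41 40] [76 76 71] [124 122 104] [104 104  97] [100 101  98] [107 102  87] [103 103  96]
head [316.7 224.8] [array([487.4,  24.3]), array([18.7, 28.1]), np.float64(0.3)]
head [337.9 223.4] [array([491.3, -24.9]), array([18.9, 28. ]), np.float64(6.0)]
head [335.7 232.9] [array([488.8,   0.7]), array([ 67.9, 112.6]), np.float64(0.3)]
dish [316.2 167.7] [array([634.6,  27.3]), array([150.1, 131.4]), np.float64(81.7)]
bar [318.  225.3] [array([488.6,  24.7]), array([ 65.3, 159.6]), np.float64(3.7)]
tote [199.5 219. ] [array([503.8, 306.1]), array([239.1, 214.2]), np.float64(8.2)]
grip [394.9 213. ] [array([ 518.2, -158.3]), array([ 7.1, 45. ]), np.float64(89.3)]
[ 0.639 -0.119  0.05 ]
[ 0.392 -0.112  0.05 ]
[ 0.635 -0.353  0.05 ]
[ 0.389 -0.341  0.05 ]
carton [ 0.557 -0.177  0.038]
carton [ 0.569 -0.253  0.038]
carton [ 0.479 -0.248  0.038]
carton [ 0.468 -0.177  0.038]
```

Plugs measured at (0.487,0.024) and (0.491,-0.025), bar yaw about +4°. Dish (0.635,0.027) yaw −8°, dispenser about (0.516,−0.25) yaw −1°, tote (0.505,0.312) yaw +8°. I'll approach the first plug with the jaws along bar x.

Request:
play_rows([
  [[0.07,0.2,0.03,0,0,0.6],[0.07,0.2,0.03,0,0,0.6],[0.07,0.2,0.03,0,0,0.6],[0.07,0.2,0.03,0,0,0.6],[0.07,0.2,0.03,0,0,0.6]],
])

```text
validation failed for argument at $.co...
```

Request:
play_rows([
  [[0.12,0.2,0,0,0,0.6],[0.12,0.2,0,0,0,0.6],[0.12,0.2,0,0,0,0.6],[0.12,0.2,0,0,0,0.6],[0.12,0.2,0,0,0,0.6]],
])

```text
validation failed for argument at $.co...
```

Request:
play_rows([
  [[0.113,0.221,-0.05,0,0,0.142],[0.113,0.221,-0.05,0,0,0.142],[0.113,0.221,-0.05,0,0,0.142],[0.113,0.221,-0.05,0,0,0.142],[0.113,0.221,-0.05,0,0,0.142]],
])

```text
validation failed for argument at $.co...
```

Request:
play_rows([
  [[0.07,0.2,0.03,0,0,0.6,0],[0.07,0.2,0.03,0,0,0.6,0],[0.07,0.2,0.03,0,0,0.6,0],[0.07,0.2,0.03,0,0,0.6,0],[0.07,0.2,0.03,0,0,0.6,0]],
])

```text
time_s: 0.6
tcp_pos: [0.2545, -0.3941, 0.2534]
ee_rot: [[-0.618, -0.786, 0.001], [-0.786, 0.618, -0.0], [-0.001, -0.001, -1.0]]
wrist_force: [0.0, -1.1, 0.4]
gripper_width: 1.0
```

Request:
play_rows([
  [[0.12,0.2,0,0,0,0.6,0],[0.12,0.2,0,0,0,0.6,0],[0.12,0.2,0,0,0,0.6,0],[0.12,0.2,0,0,0,0.6,0],[0.12,0.2,0,0,0,0.6,0]],
])

```text
time_s: 1.1
tcp_pos: [0.3749, -0.1951, 0.2525]
ee_rot: [[-0.069, -0.998, 0.0], [-0.998, 0.069, 0.0], [-0.0, -0.0, -1.0]]
wrist_force: [0.1, 0.0, -0.7]
gripper_width: 1.001
```

Request:
play_rows([
  [[0.113,0.221,-0.05,0,0,0.142,0],[0.113,0.221,-0.05,0,0,0.142,0],[0.113,0.221,-0.05,0,0,0.142,0],[0.113,0.221,-0.05,0,0,0.142,0],[0.113,0.221,-0.05,0,0,0.142,0]],
])

```text
time_s: 1.6
tcp_pos: [0.4862, 0.0227, 0.2026]
ee_rot: [[0.069, -0.998, -0.0], [-0.998, -0.069, -0.0], [0.0, 0.0, -1.0]]
wrist_force: [1.3, -0.8, 0.8]
gripper_width: 0.998
```

Run:
```python
from h import *
c=cap("wrist");save(c,"w1");print(r.sense()["tcp_pos"])
P=cloud(c);im=c["image"];v=im.max(2)
m=(P[...,2]>.07)&(P[...,2]<.092)&(P[...,0]>.45)&(P[...,0]<.53)&(P[...,1]>-.07)&(P[...,1]<.07)
k,l,st,ce=cv2.connectedComponentsWithStats(m.astype(np.uint8))
for i in range(1,k):
    if st[i,4]>200:
        X=P[l==i];print(st[i],[np.round(q,1) for q in cv2.minAreaRect((X[:,:2]*1000).astype(np.float32))],np.median(X[:,2]))
```

```text
[0.48931527 0.02728223 0.20079193]
[311 128  23  31 680] [array([492.6, -25.3]), array([21.7, 30. ]), np.float64(4.6)] 0.08041954342614338
[312 176  22  30 635] [array([488.9,  24.2]), array([22.3, 30.6]), np.float64(4.6)] 0.08037823868609911
```

View pics/w1.png

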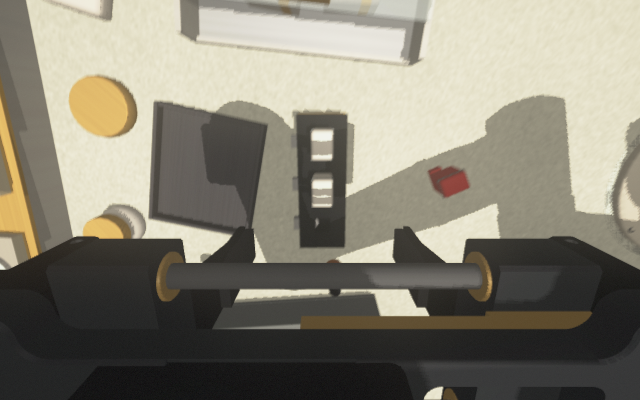

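The wrist view shows both white heads at (322,144) and (321,190), and the third socket empty. The sizes match and the yaw is 4.6°. Descending on the nearer plug.

Request:
play_rows([
  [[0.001,0,-0.05,0,0,0.01,0],[0.001,0,-0.1,0,0,0.01,0],[0.001,0,-0.135,0,0,0.01,0],[0.001,0,-0.151,0,0,0.01,0],[0.001,0,-0.151,0,0,0.01,0]],
])

```text
time_s: 2.15
tcp_pos: [0.4845, 0.02, 0.0493]
ee_rot: [[0.079, -0.997, -0.007], [-0.997, -0.079, -0.002], [0.002, 0.007, -1.0]]
wrist_force: [-0.5, 0.1, -0.1]
gripper_width: 0.997
```

Request:
play_rows([
  [[0,0,0,0,0,0,1],[0,0,0,0,0,0,1],[0,0,0,0,0,0,1],[0,0,0,0,0,0,1],[0,0,0,0,0,0,1]],
])

```text
time_s: 2.65
tcp_pos: [0.4869, 0.0211, 0.0529]
ee_rot: [[0.08, -0.997, 0.001], [-0.997, -0.08, 0.001], [-0.0, -0.001, -1.0]]
wrist_force: [0.2, 0.6, -0.2]
gripper_width: 0.632
```

Request:
play_rows([
  [[0,0,0,0,0,0,1],[0,0,0,0,0,0,1],[0,0,0,0,0,0,1],[0,0,0,0,0,0,1],[0,0,0,0,0,0,1]],
])

```text
time_s: 3.15
tcp_pos: [0.4867, 0.021, 0.0522]
ee_rot: [[0.08, -0.997, 0.0], [-0.997, -0.08, 0.0], [-0.0, -0.0, -1.0]]
wrist_force: [0.1, 0.8, -0.3]
gripper_width: 0.25
```

Request:
play_rows([
  [[0,0,0,0,0,0,1],[0,0,0.003,0,0,0,1],[0,0,0.006,0,0,0,1],[0,0,0.01,0,0,0,1],[0,0,0.015,0,0,0,1]],
])

```text
time_s: 3.65
tcp_pos: [0.4865, 0.0211, 0.0662]
ee_rot: [[0.079, -0.997, -0.001], [-0.997, -0.079, 0.0], [-0.0, 0.001, -1.0]]
wrist_force: [3.0, 0.4, -7.5]
gripper_width: 0.256
```

Request:
play_rows([
  [[0,0,0.01,0,0,0,1],[0,0,0.02,0,0,0,1],[0,0,0.03,0,0,0,1],[0,0,0.05,0,0,0,1],[0,0,0.07,0,0,0,1]],
])

```text
time_s: 4.15
tcp_pos: [0.4859, 0.0207, 0.139]
ee_rot: [[0.08, -0.997, -0.0], [-0.997, -0.08, -0.0], [0.0, 0.0, -1.0]]
wrist_force: [-0.2, -0.1, -0.6]
gripper_width: 0.253
```

Request:
play_rows([
  [[0.04,0.01,0,0,0,-0.05,1],[0.08,0.02,0,0,0,-0.1,1],[0.12,0.03,0,0,0,-0.17,1],[0.152,0.038,0,0,0,-0.22,1],[0.152,0.038,0,0,0,-0.22,1]],
])

```text
time_s: 4.65
tcp_pos: [0.6416, 0.0597, 0.1377]
ee_rot: [[-0.14, -0.99, 0.002], [-0.99, 0.14, -0.0], [-0.0, -0.002, -1.0]]
wrist_force: [-0.6, 0.1, -0.0]
gripper_width: 0.25
```

Request:
play_rows([
  [[0,0,-0.03,0,0,0,1],[0,0,-0.06,0,0,0,1],[0,0,-0.08,0,0,0,1],[0,0,-0.09,0,0,0,1],[0,0,-0.096,0,0,0,1]],
])

```text
time_s: 5.15
tcp_pos: [0.6379, 0.0587, 0.0414]
ee_rot: [[-0.139, -0.99, -0.001], [-0.99, 0.139, -0.0], [0.0, 0.001, -1.0]]
wrist_force: [0.5, -0.4, 0.5]
gripper_width: 0.249
```

Request:
play_rows([
  [[0,0,-0.002,0,0,0,1],[0,0,-0.003,0,0,0,1],[0,0,-0.003,0,0,0,0.6],[0,0,-0.003,0,0,0,0.6],[0,0,-0.003,0,0,0,0.4]],
])

```text
time_s: 5.65
tcp_pos: [0.6389, 0.059, 0.0388]
ee_rot: [[-0.139, -0.99, 0.001], [-0.99, 0.139, 0.0], [-0.0, -0.001, -1.0]]
wrist_force: [-0.4, 0.5, 0.7]
gripper_width: 0.419
```

Request:
play_rows([
  [[0,0,0,0,0,0,0.0],[0,0,0,0,0,0,0.0],[0,0,0.03,0,0,0,0],[0,0,0.07,0,0,0,0],[0,0,0.1,0,0,0,0]],
])

```text
time_s: 6.15
tcp_pos: [0.6392, 0.0589, 0.1404]
ee_rot: [[-0.139, -0.99, 0.002], [-0.99, 0.139, -0.0], [-0.0, -0.002, -1.0]]
wrist_force: [0.9, 0.9, 0.3]
gripper_width: 0.862
```

Request:
play_rows([
  [[-0.03,-0.02,0.02,0,0,0.05,0],[-0.07,-0.04,0.02,0,0,0.1,0],[-0.11,-0.06,0.02,0,0,0.17,0],[-0.148,-0.087,0.02,0,0,0.22,0],[-0.148,-0.087,0.02,0,0,0.22,0]],
])

```text
time_s: 6.65
tcp_pos: [0.485, -0.0304, 0.1581]
ee_rot: [[0.078, -0.997, -0.004], [-0.997, -0.078, 0.0], [-0.0, 0.004, -1.0]]
wrist_force: [0.1, -0.2, -0.6]
gripper_width: 0.996
```

Run:
```python
from h import *
print(r.sense()["tcp_pos"],r.sense()["gripper_width"])
c=cap("wrist");save(c,"w2")
P=cloud(c)
m=(P[...,2]>.015)&(P[...,2]<.092)&(P[...,0]>.45)&(P[...,0]<.72)&(P[...,1]>-.1)&(P[...,1]<.12)
m&=c["image"].max(2)>130
k,l,st,ce=cv2.connectedComponentsWithStats(m.astype(np.uint8))
for i in range(1,k):
    if st[i,4]>100:
        X=P[l==i];print(st[i],[np.round(q,1) for q in cv2.minAreaRect((X[:,:2]*1000).astype(np.float32))],np.median(X[:,2]))
```

```text
[ 0.4850291  -0.03037014  0.15806118] 0.9961921503658628
[305 192  24  32 742] [array([492.6, -25.8]), array([21.1, 29.4]), np.float64(4.6)] 0.08046677681407989
```

View pics/w2.png

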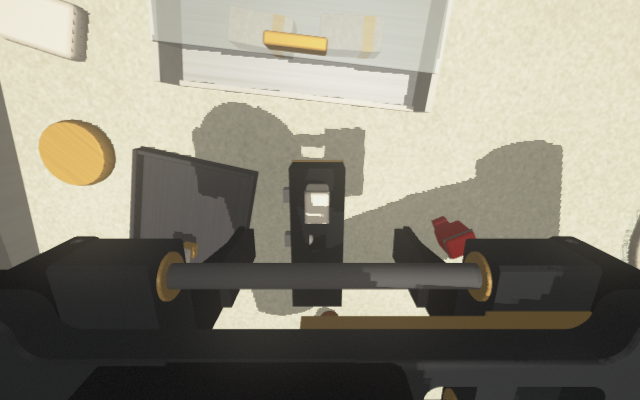

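Picture 6: the second plug is at (317,203), and the first seems to be in the dish, with brass showing at (190,250). Taking the second plug.

Request:
play_rows([
  [[0,0,-0.04,0,0,0,0],[0,0,-0.08,0,0,0,0],[0,0,-0.1,0,0,0,0],[0,0,-0.106,0,0,0,0.3],[0,0,-0.106,0,0,0,1]],
])

```text
time_s: 7.2
tcp_pos: [0.4913, -0.0278, 0.0516]
ee_rot: [[0.08, -0.997, -0.001], [-0.997, -0.08, -0.001], [0.0, 0.001, -1.0]]
wrist_force: [0.3, 0.5, 1.0]
gripper_width: 0.892
```

Request:
play_rows([
  [[0,0,0,0,0,0,1],[0,0,0,0,0,0,1],[0,0,0,0,0,0,1],[0,0,0,0,0,0,1],[0,0,0,0,0,0,1]],
])

```text
time_s: 7.7
tcp_pos: [0.4908, -0.028, 0.0526]
ee_rot: [[0.08, -0.997, 0.001], [-0.997, -0.08, 0.0], [-0.0, -0.001, -1.0]]
wrist_force: [0.8, 0.4, -0.4]
gripper_width: 0.45
```

Request:
play_rows([
  [[0,0,0,0,0,0,1],[0,0,0,0,0,0,1],[0,0,0,0,0,0,1],[0,0,0,0,0,0,1],[0,0,0,0,0,0,1]],
])

```text
time_s: 8.2
tcp_pos: [0.4906, -0.0281, 0.0522]
ee_rot: [[0.08, -0.997, -0.0], [-0.997, -0.08, -0.0], [0.0, 0.0, -1.0]]
wrist_force: [-0.2, 0.3, 1.7]
gripper_width: 0.252
```

Request:
play_rows([
  [[0,0,0,0,0,0,1],[0,0,0.003,0,0,0,1],[0,0,0.006,0,0,0,1],[0,0,0.01,0,0,0,1],[0,0,0.015,0,0,0,1]],
])

```text
time_s: 8.7
tcp_pos: [0.4902, -0.028, 0.0666]
ee_rot: [[0.08, -0.997, -0.002], [-0.997, -0.08, -0.0], [0.0, 0.002, -1.0]]
wrist_force: [1.1, -0.5, -3.6]
gripper_width: 0.249
```

Request:
play_rows([
  [[0,0,0.01,0,0,0,1],[0,0,0.02,0,0,0,1],[0,0,0.03,0,0,0,1],[0,0,0.05,0,0,0,1],[0,0,0.07,0,0,0,1]],
])

```text
time_s: 9.2
tcp_pos: [0.4903, -0.0283, 0.1392]
ee_rot: [[0.08, -0.997, 0.001], [-0.997, -0.08, -0.0], [0.0, -0.001, -1.0]]
wrist_force: [0.4, -0.9, -0.5]
gripper_width: 0.25
```

Run:
```python
from h import *
c=cap("top");save(c,"t2",(270,90,480,300),2.8)
```

```text
(no output)
```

View pics/t2.png

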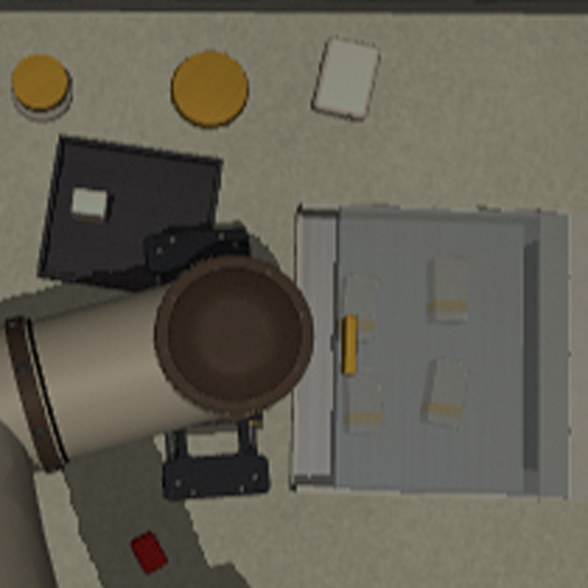

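Picture 7: plug one stands in the dish at (90,204). Placing plug two at dish y −35 mm.

Request:
play_rows([
  [[0.04,0.004,0,0,0,-0.05,1],[0.08,0.008,0,0,0,-0.1,1],[0.12,0.012,0,0,0,-0.17,1],[0.138,0.014,0,0,0,-0.22,1],[0.138,0.014,0,0,0,-0.22,1]],
])

```text
time_s: 9.75
tcp_pos: [0.6306, -0.0139, 0.1373]
ee_rot: [[-0.14, -0.99, 0.001], [-0.99, 0.14, -0.0], [-0.0, -0.001, -1.0]]
wrist_force: [-0.6, 0.6, -0.3]
gripper_width: 0.252
```

Request:
play_rows([
  [[0,0,-0.03,0,0,0,1],[0,0,-0.06,0,0,0,1],[0,0,-0.08,0,0,0,1],[0,0,-0.09,0,0,0,1],[0,0,-0.096,0,0,0,1]],
])

```text
time_s: 10.25
tcp_pos: [0.6279, -0.0142, 0.0412]
ee_rot: [[-0.139, -0.99, -0.001], [-0.99, 0.139, -0.0], [0.0, 0.001, -1.0]]
wrist_force: [0.4, 0.2, -0.7]
gripper_width: 0.251
```

Request:
play_rows([
  [[0,0,-0.002,0,0,0,1],[0,0,-0.003,0,0,0,1],[0,0,-0.003,0,0,0,0.6],[0,0,-0.003,0,0,0,0.6],[0,0,-0.003,0,0,0,0.4]],
])

```text
time_s: 10.75
tcp_pos: [0.629, -0.014, 0.0388]
ee_rot: [[-0.139, -0.99, 0.001], [-0.99, 0.139, 0.0], [-0.0, -0.001, -1.0]]
wrist_force: [-0.7, -0.1, 0.4]
gripper_width: 0.418
```

Request:
play_rows([
  [[0,0,0,0,0,0,0.0],[0,0,0,0,0,0,0.0],[0,0,0.03,0,0,0,0],[0,0,0.07,0,0,0,0],[0,0,0.1,0,0,0,0]],
])

```text
time_s: 11.25
tcp_pos: [0.6292, -0.0141, 0.1404]
ee_rot: [[-0.139, -0.99, 0.002], [-0.99, 0.139, -0.0], [-0.0, -0.002, -1.0]]
wrist_force: [0.6, 0.3, 0.1]
gripper_width: 0.86
```

Request:
play_rows([
  [[-0.02,-0.05,0.02,0,0,0.05,0],[-0.05,-0.09,0.02,0,0,0.1,0],[-0.08,-0.13,0.02,0,0,0.15,0],[-0.112,-0.15,0.02,0,0,0.15,0],[-0.112,-0.15,0.02,0,0,0.15,0]],
])

```text
time_s: 11.75
tcp_pos: [0.5119, -0.1664, 0.1582]
ee_rot: [[0.005, -1.0, -0.003], [-1.0, -0.005, 0.001], [-0.001, 0.003, -1.0]]
wrist_force: [0.5, 0.4, -0.2]
gripper_width: 0.995
```

Run:
```python
from h import *
print(r.sense()["tcp_pos"])
c=cap("top");save(c,"t3",(270,90,480,300),2.8)
c=cap("wrist");save(c,"w3")
```

```text
[ 0.51187447 -0.16642489  0.1582488 ]
```

View pics/t3.png

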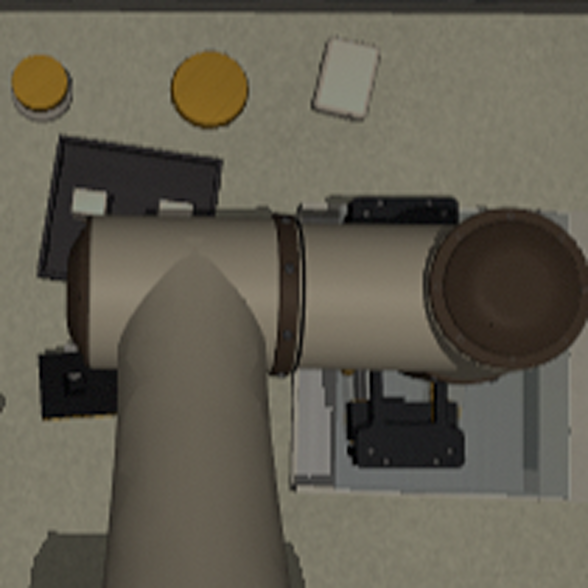

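Picture 8: both plugs are standing in the dish, at (90,202) and (175,205), and the bar's sockets are empty as far as visible. Now getting the grip position from the earlier wrist picture's pixel and the current view.

Run:
```python
from h import *
c=cap("wrist");im=c["image"];P=cloud(c)
w=cv2.imread("pics/w2.png")[...,::-1]
T=np.eye(4);T[:3,:3]=[[0.078,-0.997,-0.004],[-0.997,-0.078,0],[0,0.004,-1]];T[:3,3]=[.4875,-.0285,.158]
for n,I,E in (("w2",w,T@np.array(c["mount"])),("now",im,c["extrinsics"])):
    d=dict(c);d["extrinsics"]=E
    h=cv2.cvtColor(np.ascontiguousarray(I),cv2.COLOR_RGB2HSV)
    m=((h[...,0]>12)&(h[...,0]<30)&(h[...,1]>130)&(h[...,2]>170)).astype(np.uint8)
    k,l,st,ce=cv2.connectedComponentsWithStats(m)
    for i in range(1,k):
        if st[i,4]>150: print(n,st[i],ce[i].round(),plane(d,*ce[i],.076).round(4), [plane(d,st[i,0],ce[i][1],.076).round(4)[:2],plane(d,st[i,0]+st[i,2],ce[i][1],.076).round(4)[:2]])
```

```text
w2 [  40  122   65   63 3052] [ 72. 153.] [ 0.707 -0.056  0.076] [array([ 0.7339, -0.0539]), array([ 0.6787, -0.0582])]
now [   0  172   28   97 1029] [ 11. 233.] [ 0.8104 -0.1321  0.076 ] [array([ 0.8206, -0.132 ]), array([ 0.7944, -0.1322])]
```

View pics/w3.png

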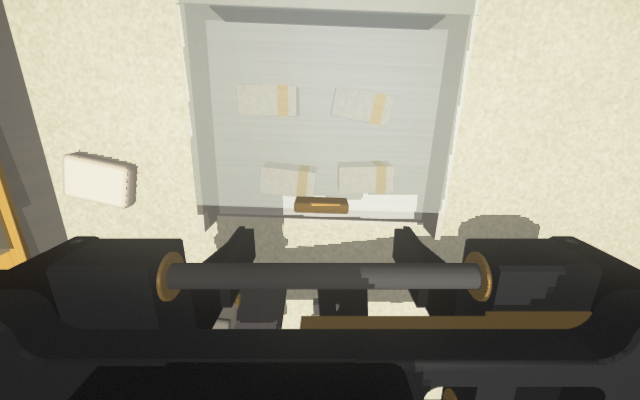

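Picture 9: four cartons under the shutter at (267,100), (362,103), (288,180) and (365,177), and the grip at (321,204).

Run:
```python
from h import *
c=cap("wrist");print(r.sense()["tcp_pos"]);P=cloud(c)
for p in [(295,201),(348,203),(321,199),(321,205)]: print(p,plane(c,*p,.076).round(4),P[p[1],p[0]].round(4))
m=(P[...,2]>.068)&(P[...,2]<.085)&(P[...,1]<-.12)&(P[...,1]>-.2)&(P[...,0]>.48)&(P[...,0]<.56);m[:180]=0;m[230:]=0
X=P[m];print(len(X),cv2.minAreaRect((X[:,:2]*1000).astype(np.float32)),np.median(X,0))
for (u,v) in [(267,100),(362,103),(288,180),(365,177)]: print(plane(c,u,v,.038).round(3))
```

```text
[ 0.51738688 -0.16385637  0.15848978]
(295, 201) [ 0.5446 -0.1652  0.076 ] [ 0.5469 -0.158   0.0532]
(348, 203) [ 0.4966 -0.1638  0.076 ] [ 0.4965 -0.1632  0.0743]
(321, 199) [ 0.5211 -0.1673  0.076 ] [ 0.5212 -0.1647  0.0676]
(321, 205) [ 0.521  -0.1616  0.076 ] [ 0.521  -0.1616  0.0759]
656 ((518.3429565429688, -160.0006103515625), (10.371150016784668, 49.29958724975586), 88.45610809326172) [ 0.51834565 -0.16129702  0.07535446]
[ 0.573 -0.253  0.038]
[ 0.483 -0.251  0.038]
[ 0.555 -0.176  0.038]
[ 0.477 -0.18   0.038]
```

Request:
play_rows([
  [[0,0.003,-0.04,0,0,-0.03,0],[0,0.003,-0.08,0,0,-0.03,0],[0,0.003,-0.098,0,0,-0.03,0.2],[0,0.003,-0.098,0,0,-0.03,1],[0,0.003,-0.098,0,0,-0.03,1]],
])

```text
time_s: 12.45
tcp_pos: [0.5177, -0.1605, 0.0604]
ee_rot: [[-0.018, -1.0, -0.0], [-1.0, 0.018, -0.0], [0.0, 0.0, -1.0]]
wrist_force: [0.2, -0.0, 0.6]
gripper_width: 0.811
```

Request:
play_rows([
  [[0,0,0,0,0,0,1],[0,0,0,0,0,0,1],[0,0,0,0,0,0,1],[0,0,0,0,0,0,1],[0,0,0,0,0,0,1]],
])

```text
time_s: 12.95
tcp_pos: [0.517, -0.161, 0.0613]
ee_rot: [[-0.02, -1.0, 0.001], [-1.0, 0.02, -0.0], [0.0, -0.001, -1.0]]
wrist_force: [-1.4, 2.5, 5.6]
gripper_width: 0.571
```

Request:
play_rows([
  [[0,-0.01,0,0,0,0,1],[-0.001,-0.03,0,0,0,0,1],[-0.001,-0.05,0,0,0,0,1],[-0.002,-0.075,0,0,0,0,1],[-0.003,-0.1,0,0,0,0,1]],
])

```text
time_s: 13.45
tcp_pos: [0.514, -0.2615, 0.0613]
ee_rot: [[-0.02, -1.0, 0.002], [-1.0, 0.02, 0.0], [-0.0, -0.002, -1.0]]
wrist_force: [0.2, 3.2, 4.5]
gripper_width: 0.569
```

Request:
play_rows([
  [[-0.001,-0.025,0,0,0,0,1],[-0.001,-0.05,0,0,0,0,1],[-0.002,-0.075,0,0,0,0,1],[-0.003,-0.1,0,0,0,0,1],[-0.003,-0.112,0,0,0,0,1]],
])

```text
time_s: 13.95
tcp_pos: [0.5111, -0.3692, 0.0597]
ee_rot: [[-0.022, -1.0, 0.0], [-1.0, 0.022, 0.007], [-0.007, -0.0, -1.0]]
wrist_force: [-1.0, 0.2, -0.6]
gripper_width: 0.498
```

Request:
play_rows([
  [[0,0,0,0,0,0,1],[0,0,0,0,0,0,1],[0,0,0,0,0,0,1]],
])

```text
time_s: 14.25
tcp_pos: [0.5102, -0.373, 0.06]
ee_rot: [[-0.02, -1.0, -0.001], [-1.0, 0.02, -0.0], [0.0, 0.001, -1.0]]
wrist_force: [0.3, 0.7, -1.0]
gripper_width: 0.116
```

The grip was lost near the end: the opening fell to 0.116. Opening, rising and looking.

Request:
play_rows([
  [[0,0,0.03,0,0,0,0.9],[0,0,0.06,0,0,0,0.5],[0,0.05,0.1,0,0,0,0],[0,0.1,0.1,0,0,0,0],[0,0.14,0.1,0,0,0,0]],
])

```text
time_s: 14.75
tcp_pos: [0.511, -0.2338, 0.1619]
ee_rot: [[-0.021, -1.0, 0.004], [-1.0, 0.021, -0.001], [0.001, -0.004, -1.0]]
wrist_force: [0.8, 0.7, -0.5]
gripper_width: 0.38
```

Run:
```python
from h import *
print(r.sense()["tcp_pos"])
c=cap("wrist");save(c,"w4");P=cloud(c)
m=(P[...,2]>.068)&(P[...,2]<.085)&(P[...,1]<-.28)&(P[...,1]>-.45)&(P[...,0]>.47)&(P[...,0]<.56)
X=P[m];print(len(X),cv2.minAreaRect((X[:,:2]*1000).astype(np.float32)),np.median(X,0))
m=(P[...,2]>.03)&(P[...,2]<.045)&(P[...,1]<-.16)&(P[...,1]>-.34)&(P[...,0]>.40)&(P[...,0]<.63)
k,l,st,ce=cv2.connectedComponentsWithStats(m.astype(np.uint8))
for i in range(1,k):
    if st[i,4]>150:
        X=P[l==i];print(ce[i].round(),st[i,4],[np.round(q,1) for q in cv2.minAreaRect((X[:,:2]*1000).astype(np.float32))],np.median(X[:,2]).round(3))
```

```text
[ 0.51098602 -0.23375584  0.16192924]
856 ((512.977294921875, -347.2857971191406), (10.049348831176758, 49.51001739501953), 88.97613525390625) [ 0.5132641  -0.34715398  0.07555077]
[267. 171.] 1530 [array([ 570.8, -254.2]), array([56.3, 28.4]), np.float64(0.0)] 0.038
[355. 174.] 1503 [array([ 480.1, -250.1]), array([28.5, 55.9]), np.float64(79.2)] 0.038
[361. 236.] 837 [array([ 473.3, -178.2]), array([55.1, 29.2]), np.float64(0.7)] 0.038
[270. 238.] 327 [array([ 572.5, -176.3]), array([28.7, 18.2]), np.float64(81.7)] 0.038
[305. 242.] 395 [array([ 534. , -173.8]), array([19. , 27.1]), np.float64(1.2)] 0.038
```

View pics/w4.png

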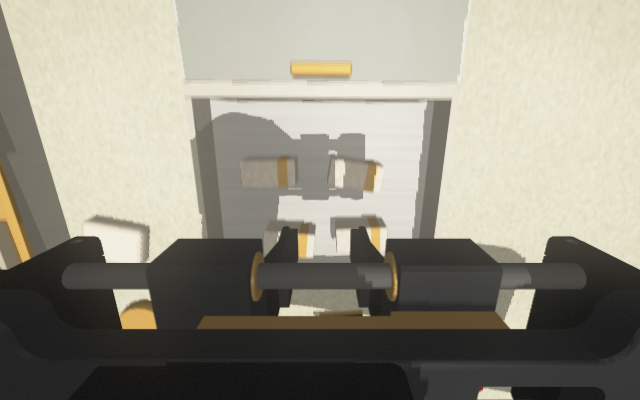

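Picture 10: shutter nearly open, grip at (321,68), y −0.347, joint about 0.187. All four cartons are in the tray. I'll push the remaining 25 mm with closed fingers.

Request:
play_rows([
  [[0,-0.04,0,0,0,0,1],[0,-0.08,-0.02,0,0,0,1],[0,-0.08,-0.05,0,0,0,1],[0,-0.08,-0.09,0,0,0,1],[0,-0.08,-0.096,0,0,0,1]],
])

```text
time_s: 15.3
tcp_pos: [0.5066, -0.3134, 0.0593]
ee_rot: [[-0.022, -1.0, -0.01], [-1.0, 0.022, 0.004], [-0.004, 0.01, -1.0]]
wrist_force: [-0.3, -0.1, -0.8]
gripper_width: 0.142
```

Request:
play_rows([
  [[0,-0.01,0,0,0,0,1],[0,-0.02,0,0,0,0,1],[0,-0.028,0,0,0,0,1],[0,-0.036,0,0,0,0,1],[0,-0.042,0,0,0,0,1]],
])

```text
time_s: 15.8
tcp_pos: [0.5107, -0.334, 0.0655]
ee_rot: [[-0.024, -1.0, -0.004], [-0.999, 0.024, 0.033], [-0.033, 0.005, -0.999]]
wrist_force: [9.7, 100.6, 33.9]
gripper_width: 0.0
```

100 N: backing off at once and looking.

Request:
play_rows([
  [[0,0.03,0,0,0,0,1],[0,0.05,0.01,0,0,0,1],[0,0.07,0.05,0,0,0,1],[0,0.11,0.1,0,0,0,0.5],[0,0.12,0.1,0,0,0,0.4]],
])

```text
time_s: 16.3
tcp_pos: [0.5144, -0.2367, 0.1721]
ee_rot: [[-0.018, -1.0, 0.014], [-1.0, 0.018, -0.004], [0.004, -0.014, -1.0]]
wrist_force: [0.2, -0.0, -0.4]
gripper_width: 0.114
```

Run:
```python
from h import *
print(r.sense()["tcp_pos"])
c=cap("wrist");save(c,"w5",(170,0,490,240),2);P=cloud(c)
m=(P[...,2]>.068)&(P[...,2]<.085)&(P[...,1]<-.28)&(P[...,1]>-.45)&(P[...,0]>.47)&(P[...,0]<.56)
X=P[m];print(len(X),cv2.minAreaRect((X[:,:2]*1000).astype(np.float32)),np.median(X,0))
for v in range(20,110,5): print(v,P[v,250].round(3),P[v,321].round(3))
```

```text
[ 0.51438838 -0.23667447  0.17207312]
806 ((513.3716430664062, -347.4022521972656), (10.13442325592041, 49.30298614501953), 89.1196060180664) [ 0.51326622 -0.34717733  0.07552316]
20 [ 0.579 -0.394  0.054] [ 0.517 -0.392  0.055]
25 [ 0.579 -0.39   0.055] [ 0.517 -0.389  0.053]
30 [ 0.58  -0.386  0.055] [ 0.517 -0.384  0.054]
35 [ 0.58  -0.382  0.054] [ 0.517 -0.38   0.055]
40 [ 0.581 -0.378  0.054] [ 0.517 -0.377  0.053]
45 [ 0.581 -0.374  0.054] [ 0.518 -0.373  0.053]
50 [ 0.581 -0.37   0.054] [ 0.518 -0.369  0.054]
55 [ 0.582 -0.366  0.053] [ 0.518 -0.365  0.054]
60 [ 0.582 -0.362  0.054] [ 0.518 -0.36   0.054]
65 [ 0.582 -0.358  0.054] [ 0.518 -0.356  0.054]
70 [ 0.583 -0.353  0.054] [ 0.517 -0.349  0.076]
75 [ 0.583 -0.349  0.053] [ 0.518 -0.345  0.076]
80 [ 0.584 -0.345  0.053] [ 0.518 -0.343  0.062]
85 [ 0.585 -0.341  0.049] [ 0.518 -0.34   0.047]
90 [ 0.586 -0.337  0.048] [ 0.518 -0.335  0.049]
95 [ 0.586 -0.332  0.049] [ 0.518 -0.331  0.049]
100 [ 0.587 -0.328  0.046] [ 0.519 -0.327  0.045]
105 [ 0.599 -0.325  0.003] [ 0.52  -0.323  0.003]
```

View pics/w5.png

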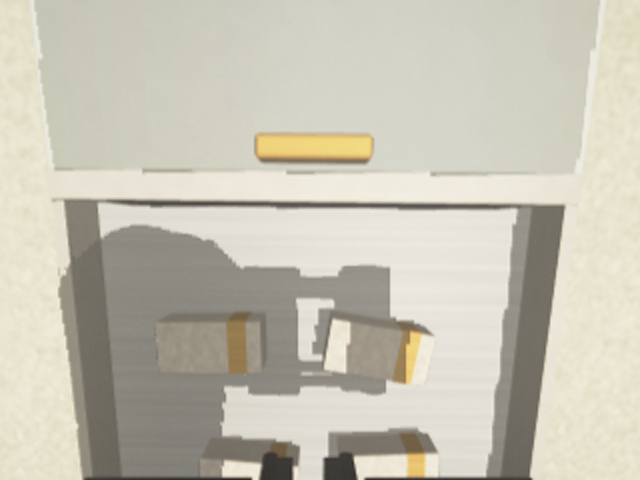

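Picture 11: the deck's front edge is at y=−0.326, so the dispenser origin is at y≈−0.224. The shutter was already fully open at 0.215; it had started about 28 mm ajar. Grip at y −0.347 is the end stop, which explains the force. Next I'll fix the tote pose, and move aside to see all four cartons.

Request:
play_rows([
  [[0,0.03,0.01,0,0,-0.14,0],[0,0.07,0.02,0,0,-0.28,0],[0,0.11,0.03,0,0,-0.42,0],[0,0.12,0.04,0,0,-0.56,0],[0,0.12,0.05,0,0,-0.7,0]],
])

```text
time_s: 16.85
tcp_pos: [0.5116, -0.1155, 0.2171]
ee_rot: [[-0.661, -0.75, 0.005], [-0.75, 0.661, -0.0], [-0.003, -0.004, -1.0]]
wrist_force: [0.8, 0.0, -0.3]
gripper_width: 0.605
```

Request:
play_rows([
  [[0,0,0,0,0,-0.14,0.4],[0,0,0,0,0,-0.28,0.4],[0,0,0,0,0,-0.42,0.4],[0,0,0,0,0,-0.56,0.4],[0,0,0,0,0,-0.7,0.4]],
])

```text
time_s: 17.35
tcp_pos: [0.5115, -0.1173, 0.2164]
ee_rot: [[-0.989, -0.145, 0.004], [-0.145, 0.99, -0.0], [-0.004, -0.001, -1.0]]
wrist_force: [-0.2, 0.2, -0.4]
gripper_width: 0.599
```

```bash
cat > m.py <<'E'
from h import *
def cartons(c,lo=.032,hi=.046,box=(.39,.64,-.33,-.12)):
    P=cloud(c)
    m=(P[...,2]>lo)&(P[...,2]<hi)&(P[...,0]>box[0])&(P[...,0]<box[1])&(P[...,1]>box[2])&(P[...,1]<box[3])
    k,l,st,ce=cv2.connectedComponentsWithStats(m.astype(np.uint8))
    for i in range(1,k):
        if st[i,4]>60:
            X=P[l==i];print(ce[i].round(),st[i,4],[np.round(q,1) for q in cv2.minAreaRect((X[:,:2]*1000).astype(np.float32))],np.median(X[:,2]).round(3))
E
python3 - <<'E'
from m import *
s=r.sense();print(s["tcp_pos"],s["joints"].round(1))
for n in ("top","scene"):
    c=cap(n);print(n);cartons(c)
    P=cloud(c);m=(P[...,2]>.0)&(P[...,2]<.009)&(c["image"].max(2)<105)&(P[...,0]>.35)&(P[...,0]<.65)&(P[...,1]>.15)&(P[...,1]<.45)
    m=cv2.morphologyEx(m.astype(np.uint8),cv2.MORPH_OPEN,np.ones((5,5)))
    X=P[m>0];print("tote floor",len(X),cv2.minAreaRect((X[:,:2]*1000).astype(np.float32)))
    if n=="top": save(c,"t4")
E
```

```text
[ 0.5115078  -0.11728759  0.21639083] [  4.8  12.4 -14.3   0.  -63.1 -86.5]
top
[461. 219.] 224 [array([ 509.8, -326.6]), array([ 10.3, 239.3]), np.float64(87.0)] 0.041
[429. 231.] 235 [array([ 478.4, -248.5]), array([28.9, 51.1]), np.float64(79.2)] 0.038
[400. 234.] 226 [array([ 468.9, -176.9]), array([44.4, 29.3]), np.float64(1.8)] 0.038
tote floor 4789 ((503.44293212890625, 317.2044677734375), (229.18133544921875, 183.34083557128906), 8.077134132385254)
scene
[247. 117.] 641 [array([ 464.4, -279.7]), array([161.3, 310.6]), np.float64(50.3)] 0.039
[254. 127.] 247 [array([ 478.7, -248.8]), array([33.6, 56.1]), np.float64(80.8)] 0.038
[278. 141.] 257 [array([ 472. , -175.9]), array([58.2, 30.9]), np.float64(3.4)] 0.038
[223. 147.] 270 [array([ 568.6, -253.3]), array([57. , 31.7]), np.float64(0.4)] 0.038
[191. 156.] 83 [array([ 637.9, -276. ]), array([104.4,   3.6]), np.float64(89.5)] 0.04
[253. 161.] 285 [array([ 552.2, -172.6]), array([32.2, 58.6]), np.float64(84.5)] 0.038
tote floor 0 ((0.0, 0.0), (0.0, 0.0), 0.0)
```

Cartons: A (0.554,−0.174) yaw −5.5°, B (0.473,−0.177) yaw 1°, C (0.570,−0.254) yaw 0°, D (0.480,−0.250) yaw −11°. The tote floor centre is (0.503,0.315), yaw 8°. Picking A.

Request:
play_rows([
  [[0.02,-0.03,-0.04,0,0,-0.12,0.4],[0.043,-0.057,-0.08,0,0,-0.24,0.4],[0.043,-0.057,-0.12,0,0,-0.24,0.4],[0.043,-0.057,-0.16,0,0,-0.24,0.4],[0.043,-0.057,-0.18,0,0,-0.24,0.4]],
])

```text
time_s: 17.95
tcp_pos: [0.5522, -0.1743, 0.0313]
ee_rot: [[-0.996, 0.087, -0.004], [0.087, 0.996, 0.0], [0.004, 0.0, -1.0]]
wrist_force: [-0.3, 0.1, 0.5]
gripper_width: 0.6
```

Request:
play_rows([
  [[0,0,-0.01,0,0,0,0.4],[0,0,-0.02,0,0,0,0.4],[0,0,-0.02,0,0,0,0.4],[0,0,-0.02,0,0,0,1],[0,0,-0.02,0,0,0,1]],
])

```text
time_s: 18.45
tcp_pos: [0.5546, -0.1736, 0.0156]
ee_rot: [[-0.996, 0.088, 0.003], [0.088, 0.996, -0.0], [-0.003, -0.0, -1.0]]
wrist_force: [0.1, 0.4, -0.4]
gripper_width: 0.495
```

Request:
play_rows([
  [[0,0,0,0,0,0,1],[0,0,0,0,0,0,1],[0,0,0,0,0,0,1],[0,0,0,0,0,0,1],[0,0,0,0,0,0,1]],
])

```text
time_s: 18.95
tcp_pos: [0.554, -0.1735, 0.0149]
ee_rot: [[-0.996, 0.089, 0.001], [0.089, 0.996, -0.0], [-0.001, -0.0, -1.0]]
wrist_force: [-1.9, 0.4, 6.1]
gripper_width: 0.315
```

Request:
play_rows([
  [[0,0,0.02,0,0,0,1],[0,0,0.05,0,0,0,1],[0,0,0.08,0,0,0,1],[0,0,0.11,0,0,0,1],[0,0,0.13,0,0,0,1]],
])

```text
time_s: 19.45
tcp_pos: [0.554, -0.1736, 0.1459]
ee_rot: [[-0.996, 0.089, 0.002], [0.089, 0.996, -0.0], [-0.002, -0.0, -1.0]]
wrist_force: [0.4, -0.8, -1.3]
gripper_width: 0.317
```

Carton A is held (27.6 mm). Carrying it to the tote slot at (0.547,0.362).

Request:
play_rows([
  [[0,0.03,0.02,0,0,0,1],[0,0.07,0.02,0,0,0,1],[0,0.115,0.02,0,0,0,1],[0,0.16,0.02,0,0,0,1],[0,0.205,0.02,0,0,0,1]],
])

```text
time_s: 19.95
tcp_pos: [0.5529, 0.033, 0.1637]
ee_rot: [[-0.996, 0.09, -0.001], [0.09, 0.996, 0.0], [0.001, -0.0, -1.0]]
wrist_force: [1.4, -0.5, -0.9]
gripper_width: 0.32
```

Request:
play_rows([
  [[0,0.045,0,0,0,0.05,1],[0,0.09,0,0,0,0.1,1],[0,0.135,0,0,0,0.15,1],[0,0.18,0,0,0,0.2,1],[0,0.22,0,0,0,0.235,1]],
])

```text
time_s: 20.45
tcp_pos: [0.5529, 0.2535, 0.1634]
ee_rot: [[-0.989, -0.148, -0.001], [-0.148, 0.989, -0.0], [0.001, -0.0, -1.0]]
wrist_force: [-0.1, -0.3, -1.2]
gripper_width: 0.318
```

Request:
play_rows([
  [[-0.003,0.04,0,0,0,0,1],[-0.007,0.08,0,0,0,0,1],[-0.007,0.108,-0.02,0,0,0,1],[-0.007,0.108,-0.06,0,0,0,1],[-0.007,0.108,-0.1,0,0,0,1]],
])

```text
time_s: 20.95
tcp_pos: [0.5461, 0.3608, 0.0627]
ee_rot: [[-0.989, -0.147, 0.0], [-0.147, 0.989, 0.001], [-0.001, 0.001, -1.0]]
wrist_force: [0.5, 0.2, -1.6]
gripper_width: 0.321
```

Request:
play_rows([
  [[0,0,-0.02,0,0,0,1],[0,0,-0.035,0,0,0,1],[0,0,-0.045,0,0,0,1],[0,0,-0.048,0,0,0,1],[0,0,-0.048,0,0,0,1]],
])

```text
time_s: 21.45
tcp_pos: [0.5471, 0.3598, 0.0169]
ee_rot: [[-0.989, -0.145, 0.001], [-0.145, 0.989, 0.001], [-0.001, 0.001, -1.0]]
wrist_force: [0.7, 0.2, -0.5]
gripper_width: 0.321
```

Request:
play_rows([
  [[0,0,-0.001,0,0,0,0.4],[0,0,-0.001,0,0,0,0.4],[0,0,-0.001,0,0,0,0.4],[0,0,0,0,0,0,0.4],[0,0,0.03,0,0,0,0.4]],
])

```text
time_s: 21.95
tcp_pos: [0.5442, 0.3573, 0.0425]
ee_rot: [[-0.99, -0.144, -0.007], [-0.144, 0.99, -0.006], [0.008, -0.005, -1.0]]
wrist_force: [-0.1, 0.3, 1.3]
gripper_width: 0.587
```

Request:
play_rows([
  [[0,0,0.04,0,0,0,0.4],[0,0,0.08,0,0,0,0.4],[0,-0.03,0.114,0,0,0,0.4],[0,-0.07,0.114,0,0,0,0.4],[0,-0.11,0.114,0,0,0,0.4]],
])

```text
time_s: 22.45
tcp_pos: [0.5469, 0.2491, 0.1621]
ee_rot: [[-0.989, -0.146, 0.003], [-0.146, 0.989, 0.003], [-0.003, 0.002, -1.0]]
wrist_force: [0.8, 0.0, -1.1]
gripper_width: 0.601
```

Request:
play_rows([
  [[-0.01,-0.045,0,0,0,-0.03,0.4],[-0.02,-0.09,0,0,0,-0.06,0.4],[-0.03,-0.135,0,0,0,-0.09,0.4],[-0.04,-0.18,0,0,0,-0.11,0.4],[-0.05,-0.22,0,0,0,-0.124,0.4]],
])

```text
time_s: 22.95
tcp_pos: [0.4958, 0.0276, 0.1606]
ee_rot: [[-1.0, -0.021, 0.001], [-0.021, 1.0, 0.0], [-0.001, 0.0, -1.0]]
wrist_force: [0.9, -0.8, -0.0]
gripper_width: 0.598
```

Request:
play_rows([
  [[-0.01,-0.045,0,0,0,0,0.4],[-0.02,-0.09,0,0,0,0,0.4],[-0.024,-0.12,0,0,0,0,0.4],[-0.024,-0.137,0,0,0,0,0.4],[-0.024,-0.137,0,0,0,0,0.4]],
])

```text
time_s: 23.45
tcp_pos: [0.4723, -0.1093, 0.1605]
ee_rot: [[-1.0, -0.018, 0.001], [-0.018, 1.0, -0.0], [-0.001, -0.0, -1.0]]
wrist_force: [-0.3, -0.1, -0.7]
gripper_width: 0.602
```

Run:
```python
from m import *
print(r.sense()["tcp_pos"])
for n in ("scene","wrist"):
  c=cap(n);print(n);cartons(c)
c=cap("scene");print("tote");cartons(c,.032,.046,(.38,.63,.2,.43))
```

```text
[ 0.47226092 -0.10932147  0.16048229]
scene
[248. 117.] 630 [array([ 461.2, -281.9]), array([155.2, 310.6]), np.float64(47.8)] 0.039
[254. 127.] 246 [array([ 478.4, -249. ]), array([31.6, 58.6]), np.float64(78.5)] 0.038
[278. 141.] 262 [array([ 471. , -175.7]), array([57.2, 31.2]), np.float64(0.6)] 0.038
[223. 147.] 265 [array([ 567.9, -252.8]), array([58.6, 30.5]), np.float64(0.4)] 0.038
[190. 155.] 89 [array([ 637.1, -278. ]), array([101.7,   5.2]), np.float64(88.7)] 0.041
wrist
[112. 179.] 1639 [array([ 473.5, -325. ]), array([  5. , 158.4]), np.float64(88.5)] 0.04
[257. 187.] 1472 [array([ 472.6, -177.8]), array([56. , 28.6]), np.float64(1.0)] 0.038
[189. 192.] 1497 [array([ 479.8, -249.9]), array([28.8, 56.3]), np.float64(79.3)] 0.038
tote
[469. 233.] 369 [array([390.9, 276.2]), array([ 26.7, 155.2]), np.float64(17.0)] 0.039
[404. 260.] 109 [array([524.5, 220.3]), array([191.5,   1.2]), np.float64(8.3)] 0.039
[463. 314.] 511 [array([545.5, 360.6]), array([57.5, 28.3]), np.float64(8.3)] 0.039
[434. 338.] 397 [array([618.3, 342.9]), array([  4.1, 173.3]), np.float64(8.3)] 0.039
```

A is flat in the tote (top 0.039). B, C and D have not moved. Picking B.

Request:
play_rows([
  [[0,-0.04,-0.03,0,0,0,0.4],[0,-0.071,-0.06,0,0,0,0.4],[0,-0.071,-0.1,0,0,0,0.4],[0,-0.071,-0.13,0,0,0,0.4],[0,-0.071,-0.146,0,0,0,0.4]],
])

```text
time_s: 24.1
tcp_pos: [0.4713, -0.1776, 0.0116]
ee_rot: [[-1.0, -0.023, -0.004], [-0.023, 1.0, 0.0], [0.004, 0.001, -1.0]]
wrist_force: [0.1, -0.7, 0.3]
gripper_width: 0.595
```

Request:
play_rows([
  [[0,0,0,0,0,0,0.4],[0,0,0,0,0,0,1],[0,0,0,0,0,0,1],[0,0,0,0,0,0,1],[0,0,0,0,0,0,1]],
])

```text
time_s: 24.6
tcp_pos: [0.4732, -0.1785, 0.0151]
ee_rot: [[-1.0, -0.022, 0.002], [-0.022, 1.0, -0.0], [-0.002, -0.0, -1.0]]
wrist_force: [0.3, 0.4, 0.2]
gripper_width: 0.324
```

Request:
play_rows([
  [[0,0,0,0,0,0,1],[0,0,0,0,0,0,1],[0,0,0,0,0,0,1],[0,0,0.02,0,0,0,1],[0,0,0.05,0,0,0,1]],
])

```text
time_s: 25.1
tcp_pos: [0.4708, -0.1784, 0.0631]
ee_rot: [[-1.0, -0.021, -0.005], [-0.021, 1.0, 0.001], [0.005, 0.001, -1.0]]
wrist_force: [0.7, -0.1, 0.4]
gripper_width: 0.32
```

Request:
play_rows([
  [[0,0,0.04,0,0,0,1],[0,0,0.08,0,0,0,1],[0,0.03,0.1,0,0,0,1],[0,0.07,0.1,0,0,0,1],[0,0.11,0.1,0,0,0,1]],
])

```text
time_s: 25.6
tcp_pos: [0.4725, -0.0677, 0.165]
ee_rot: [[-1.0, -0.02, 0.002], [-0.02, 1.0, 0.001], [-0.002, 0.001, -1.0]]
wrist_force: [0.9, 0.3, -1.5]
gripper_width: 0.314
```

Request:
play_rows([
  [[0,0.045,0,0,0,0.03,1],[-0.005,0.09,0,0,0,0.06,1],[-0.01,0.135,0,0,0,0.09,1],[-0.015,0.18,0,0,0,0.11,1],[-0.02,0.22,0,0,0,0.124,1]],
])

```text
time_s: 26.1
tcp_pos: [0.4518, 0.1532, 0.1642]
ee_rot: [[-0.989, -0.146, 0.0], [-0.146, 0.989, 0.0], [-0.0, 0.0, -1.0]]
wrist_force: [0.8, 0.7, -0.0]
gripper_width: 0.318
```

Request:
play_rows([
  [[-0.005,0.045,0,0,0,0,1],[-0.005,0.09,0,0,0,0,1],[-0.005,0.135,0,0,0,0,1],[-0.005,0.17,0,0,0,0,1],[-0.005,0.196,0,0,0,0,1]],
])

```text
time_s: 26.6
tcp_pos: [0.4471, 0.3495, 0.1637]
ee_rot: [[-0.989, -0.147, -0.0], [-0.147, 0.989, -0.0], [0.0, -0.0, -1.0]]
wrist_force: [-0.1, -1.1, -0.4]
gripper_width: 0.318
```

Request:
play_rows([
  [[0,0,-0.04,0,0,0,1],[0,0,-0.08,0,0,0,1],[0,0,-0.115,0,0,0,1],[0,0,-0.14,0,0,0,1],[0,0,-0.148,0,0,0,1]],
])

```text
time_s: 27.1
tcp_pos: [0.4457, 0.3452, 0.0156]
ee_rot: [[-0.989, -0.146, -0.005], [-0.146, 0.989, -0.007], [0.006, -0.007, -1.0]]
wrist_force: [-15.5, -6.9, 42.3]
gripper_width: 0.319
```

Request:
play_rows([
  [[0,0,-0.001,0,0,0,1],[0,0,-0.001,0,0,0,0.4],[0,0,-0.001,0,0,0,0.4],[0,0,-0.001,0,0,0,0.4],[0,0,0.02,0,0,0,0.4]],
])

```text
time_s: 27.6
tcp_pos: [0.4462, 0.3458, 0.034]
ee_rot: [[-0.99, -0.144, -0.004], [-0.144, 0.99, -0.004], [0.005, -0.004, -1.0]]
wrist_force: [-0.0, 0.1, 0.8]
gripper_width: 0.566
```

Request:
play_rows([
  [[0,0,0.04,0,0,0,0.4],[0,0,0.08,0,0,0,0.4],[0,-0.03,0.124,0,0,0,0.4],[0,-0.07,0.124,0,0,0,0.4],[0,-0.11,0.124,0,0,0,0.4]],
])

```text
time_s: 28.1
tcp_pos: [0.4481, 0.2371, 0.1622]
ee_rot: [[-0.989, -0.146, 0.003], [-0.146, 0.989, 0.003], [-0.004, 0.003, -1.0]]
wrist_force: [0.7, 0.1, -1.1]
gripper_width: 0.597
```

Request:
play_rows([
  [[0.012,-0.043,0,0,0,-0.03,0.4],[0.024,-0.086,0,0,0,-0.06,0.4],[0.036,-0.129,0,0,0,-0.09,0.4],[0.048,-0.172,0,0,0,-0.12,0.4],[0.06,-0.216,0,0,0,-0.145,0.4]],
])

```text
time_s: 28.6
tcp_pos: [0.5079, 0.0197, 0.1605]
ee_rot: [[-1.0, -0.0, 0.001], [-0.0, 1.0, 0.0], [-0.001, 0.0, -1.0]]
wrist_force: [1.7, 0.4, -0.6]
gripper_width: 0.601
```

Request:
play_rows([
  [[0.012,-0.043,0,0,0,0,0.4],[0.024,-0.086,0,0,0,0,0.4],[0.036,-0.129,0,0,0,0,0.4],[0.048,-0.172,0,0,0,0,0.4],[0.062,-0.206,0,0,0,0,0.4]],
])

```text
time_s: 29.1
tcp_pos: [0.5695, -0.1871, 0.1602]
ee_rot: [[-1.0, 0.001, 0.0], [0.001, 1.0, -0.0], [-0.0, -0.0, -1.0]]
wrist_force: [0.6, 0.9, -0.1]
gripper_width: 0.601
```

Run:
```python
from m import *
print(r.sense()["tcp_pos"])
c=cap("scene");cartons(c)
print("tote");cartons(c,.032,.046,(.38,.63,.2,.43))
c=cap("wrist");print("wrist");cartons(c)
```

```text
[ 0.56954653 -0.18705282  0.16021749]
[297. 121.] 185 [array([ 394.8, -194.3]), array([146.6,   6.7]), np.float64(89.5)] 0.04
[208. 126.] 245 [array([ 546.5, -325.9]), array([  7.2, 141.6]), np.float64(88.0)] 0.039
[255. 128.] 217 [array([ 478.8, -248.4]), array([32.1, 56.8]), np.float64(77.3)] 0.038
[223. 147.] 271 [array([ 568.6, -252.1]), array([31., 57.]), np.float64(86.6)] 0.038
[187. 153.] 69 [array([ 638.4, -287.8]), array([78.9,  4. ]), np.float64(87.6)] 0.039
tote
[453. 239.] 468 [array([471.2, 237.3]), array([128.7, 267.3]), np.float64(63.1)] 0.039
[486. 273.] 428 [array([444.4, 346.6]), array([58.8, 27.9]), np.float64(8.3)] 0.039
[463. 314.] 506 [array([544.2, 360.4]), array([59.7, 28.3]), np.float64(8.4)] 0.039
[434. 338.] 384 [array([618.2, 344.1]), array([  3.6, 171.3]), np.float64(8.3)] 0.039
wrist
[183. 111.] 1758 [array([ 509.5, -326. ]), array([  3.6, 217.5]), np.float64(88.3)] 0.04
[262.  94.] 1906 [array([ 480. , -250.2]), array([28.6, 56.1]), np.float64(79.2)] 0.038
[263. 187.] 1469 [array([ 570.4, -254.5]), array([28.6, 56. ]), np.float64(89.1)] 0.038
[245. 245.] 127 [array([ 635.2, -278.6]), array([25.3,  1.8]), np.float64(88.4)] 0.039
[323. 247.] 483 [array([ 637.7, -191.5]), array([92.7,  1.8]), np.float64(88.3)] 0.039
```

Request:
play_rows([
  [[0,-0.04,-0.03,0,0,0,0.4],[0,-0.07,-0.06,0,0,0,0.4],[0,-0.07,-0.1,0,0,0,0.4],[0,-0.07,-0.13,0,0,0,0.4],[0,-0.07,-0.145,0,0,0,0.4]],
])

```text
time_s: 29.7
tcp_pos: [0.5672, -0.2537, 0.0119]
ee_rot: [[-1.0, 0.0, -0.005], [0.0, 1.0, 0.002], [0.005, 0.002, -1.0]]
wrist_force: [-0.1, -0.2, -0.3]
gripper_width: 0.594
```

Request:
play_rows([
  [[0,0,0,0,0,0,0.4],[0,0,0,0,0,0,1],[0,0,0,0,0,0,1],[0,0,0,0,0,0,1],[0,0,0,0,0,0,1]],
])

```text
time_s: 30.2
tcp_pos: [0.5702, -0.2545, 0.0163]
ee_rot: [[-1.0, -0.001, 0.002], [-0.001, 1.0, -0.0], [-0.002, -0.0, -1.0]]
wrist_force: [-0.4, 1.8, 0.9]
gripper_width: 0.322
```

Request:
play_rows([
  [[0,0,0,0,0,0,1],[0,0,0,0,0,0,1],[0,0,0,0,0,0,1],[0,0,0.02,0,0,0,1],[0,0,0.05,0,0,0,1]],
])

```text
time_s: 30.7
tcp_pos: [0.5676, -0.2541, 0.0632]
ee_rot: [[-1.0, -0.0, -0.006], [-0.0, 1.0, 0.002], [0.006, 0.002, -1.0]]
wrist_force: [0.5, 0.6, -0.4]
gripper_width: 0.32
```

Request:
play_rows([
  [[0,0,0.04,0,0,0,1],[0,0,0.08,0,0,0,1],[0,0.03,0.1,0,0,0,1],[0,0.07,0.1,0,0,0,1],[0,0.11,0.1,0,0,0,1]],
])

```text
time_s: 31.2
tcp_pos: [0.5694, -0.1438, 0.1657]
ee_rot: [[-1.0, 0.001, 0.001], [0.001, 1.0, 0.0], [-0.001, 0.0, -1.0]]
wrist_force: [0.7, 0.8, -1.4]
gripper_width: 0.321
```

Request:
play_rows([
  [[0,0.045,0,0,0,0.03,1],[-0.003,0.09,0,0,0,0.06,1],[-0.006,0.135,0,0,0,0.09,1],[-0.009,0.18,0,0,0,0.12,1],[-0.012,0.22,0,0,0,0.145,1]],
])

```text
time_s: 31.7
tcp_pos: [0.5569, 0.0773, 0.1648]
ee_rot: [[-0.989, -0.147, -0.001], [-0.147, 0.989, 0.0], [0.001, 0.0, -1.0]]
wrist_force: [0.9, -0.8, -0.1]
gripper_width: 0.317
```

Request:
play_rows([
  [[0,0.045,0,0,0,0,1],[0,0.09,0,0,0,0,1],[0,0.135,0,0,0,0,1],[0,0.18,0,0,0,0,1],[0,0.205,0,0,0,0,1]],
])

```text
time_s: 32.2
tcp_pos: [0.5571, 0.2835, 0.1644]
ee_rot: [[-0.989, -0.147, -0.0], [-0.147, 0.989, 0.0], [0.0, 0.0, -1.0]]
wrist_force: [0.2, -0.1, -0.7]
gripper_width: 0.319
```

Request:
play_rows([
  [[0,0,-0.04,0,0,0,1],[0,0,-0.08,0,0,0,1],[0,0,-0.115,0,0,0,1],[0,0,-0.135,0,0,0,1],[0,0,-0.142,0,0,0,1]],
])

```text
time_s: 32.7
tcp_pos: [0.5558, 0.279, 0.0198]
ee_rot: [[-0.989, -0.145, -0.005], [-0.145, 0.989, -0.004], [0.006, -0.003, -1.0]]
wrist_force: [-0.7, -0.3, -0.2]
gripper_width: 0.318
```

Request:
play_rows([
  [[0,0,-0.003,0,0,0,1],[0,0,-0.005,0,0,0,1],[0,0,-0.005,0,0,0,0.4],[0,0,-0.005,0,0,0,0.4],[0,0,-0.005,0,0,0,0.4]],
])

```text
time_s: 33.2
tcp_pos: [0.5581, 0.2808, 0.0193]
ee_rot: [[-0.989, -0.145, 0.002], [-0.145, 0.989, 0.001], [-0.002, 0.001, -1.0]]
wrist_force: [-0.4, -0.2, 0.1]
gripper_width: 0.507
```

Request:
play_rows([
  [[0,0,0.04,0,0,0,0.4],[0,0,0.08,0,0,0,0.4],[0,-0.03,0.12,0,0,0,0.4],[0,-0.07,0.142,0,0,0,0.4],[0,-0.11,0.142,0,0,0,0.4]],
])

```text
time_s: 33.7
tcp_pos: [0.5598, 0.1708, 0.1654]
ee_rot: [[-0.989, -0.147, 0.009], [-0.147, 0.989, 0.004], [-0.01, 0.003, -1.0]]
wrist_force: [0.8, -1.4, 0.1]
gripper_width: 0.598
```

Request:
play_rows([
  [[-0.016,-0.04,0,0,0,-0.07,0.4],[-0.032,-0.08,0,0,0,-0.14,0.4],[-0.048,-0.12,0,0,0,-0.21,0.4],[-0.064,-0.16,0,0,0,-0.28,0.4],[-0.078,-0.2,0,0,0,-0.333,0.4]],
])

```text
time_s: 34.2
tcp_pos: [0.4786, -0.031, 0.1609]
ee_rot: [[-0.982, 0.188, 0.002], [0.188, 0.982, 0.0], [-0.001, 0.001, -1.0]]
wrist_force: [0.5, -0.2, 0.6]
gripper_width: 0.599
```

Request:
play_rows([
  [[0,-0.04,0,0,0,0,0.4],[0,-0.08,0,0,0,0,0.4],[0,-0.12,0,0,0,0,0.4],[0,-0.155,0,0,0,0,0.4],[0,-0.155,0,0,0,0,0.4]],
])

```text
time_s: 34.7
tcp_pos: [0.4794, -0.1877, 0.1606]
ee_rot: [[-0.982, 0.191, 0.001], [0.191, 0.982, -0.001], [-0.001, -0.0, -1.0]]
wrist_force: [-0.2, 0.6, -0.9]
gripper_width: 0.598
```

Run:
```python
from m import *
print(r.sense()["tcp_pos"])
c=cap("scene");cartons(c)
print("tote");cartons(c,.032,.046,(.38,.63,.2,.43))
c=cap("wrist");print("wrist");cartons(c)
```

```text
[ 0.47938801 -0.18773411  0.1605993 ]
[225. 116.] 452 [array([ 507.4, -324.1]), array([ 42.8, 243.1]), np.float64(79.5)] 0.039
[298. 121.] 180 [array([ 394.4, -191. ]), array([139.5,   6.9]), np.float64(88.2)] 0.038
[254. 128.] 256 [array([ 477.5, -249.1]), array([31.8, 58. ]), np.float64(80.8)] 0.038
[190. 155.] 86 [array([ 636.3, -280.9]), array([94.9,  6.8]), np.float64(88.6)] 0.039
tote
[453. 239.] 473 [array([471.5, 237.3]), array([127.1, 267.6]), np.float64(63.4)] 0.039
[486. 273.] 430 [array([445.3, 346.8]), array([58.1, 27.8]), np.float64(8.2)] 0.039
[422. 290.] 472 [array([556.4, 281.4]), array([58.5, 28.6]), np.float64(8.6)] 0.039
[463. 314.] 505 [array([545.4, 360.5]), array([56.5, 28.3]), np.float64(8.4)] 0.039
[434. 338.] 407 [array([618.1, 344. ]), array([  4.5, 171.5]), np.float64(8.6)] 0.039
wrist
[186. 185.] 850 [array([ 452.6, -324.5]), array([  4. , 117.7]), np.float64(88.0)] 0.04
[264. 199.] 1425 [array([ 480. , -250.3]), array([28.7, 56.4]), np.float64(79.2)] 0.038
[365. 312.] 312 [array([ 638.4, -176.1]), array([75.3,  3.1]), np.float64(88.1)] 0.037
```

Request:
play_rows([
  [[0,-0.035,-0.03,0,0,0,0.4],[0,-0.065,-0.06,0,0,0,0.4],[0,-0.065,-0.1,0,0,0,0.4],[0,-0.065,-0.13,0,0,0,0.4],[0,-0.065,-0.145,0,0,0,0.4]],
])

```text
time_s: 35.3
tcp_pos: [0.4781, -0.2482, 0.0127]
ee_rot: [[-0.983, 0.185, -0.004], [0.185, 0.983, 0.001], [0.004, 0.0, -1.0]]
wrist_force: [0.1, -0.5, 0.2]
gripper_width: 0.597
```

Request:
play_rows([
  [[0,0,0,0,0,0,0.4],[0,0,0,0,0,0,1],[0,0,0,0,0,0,1],[0,0,0,0,0,0,1],[0,0,0,0,0,0,1]],
])

```text
time_s: 35.8
tcp_pos: [0.4802, -0.2496, 0.0162]
ee_rot: [[-0.983, 0.186, 0.002], [0.186, 0.983, -0.0], [-0.002, -0.0, -1.0]]
wrist_force: [0.2, -0.3, 1.0]
gripper_width: 0.324
```

Request:
play_rows([
  [[0,0,0,0,0,0,1],[0,0,0,0,0,0,1],[0,0,0,0,0,0,1],[0,0,0.02,0,0,0,1],[0,0,0.05,0,0,0,1]],
])

```text
time_s: 36.3
tcp_pos: [0.4778, -0.2492, 0.0639]
ee_rot: [[-0.982, 0.187, -0.005], [0.187, 0.982, 0.001], [0.005, 0.0, -1.0]]
wrist_force: [1.0, 0.6, -1.8]
gripper_width: 0.32
```

Request:
play_rows([
  [[0,0,0.04,0,0,0,1],[0,0,0.08,0,0,0,1],[0,0.03,0.1,0,0,0,1],[0,0.07,0.1,0,0,0,1],[0,0.11,0.1,0,0,0,1]],
])

```text
time_s: 36.8
tcp_pos: [0.4794, -0.1387, 0.1658]
ee_rot: [[-0.982, 0.188, 0.002], [0.188, 0.982, 0.0], [-0.002, 0.001, -1.0]]
wrist_force: [0.4, -0.8, -0.5]
gripper_width: 0.322
```

Request:
play_rows([
  [[0,0.04,0,0,0,0.07,1],[-0.005,0.08,0,0,0,0.14,1],[-0.01,0.12,0,0,0,0.21,1],[-0.015,0.16,0,0,0,0.28,1],[-0.021,0.2,0,0,0,0.333,1]],
])

```text
time_s: 37.3
tcp_pos: [0.4579, 0.0618, 0.165]
ee_rot: [[-0.989, -0.147, -0.0], [-0.147, 0.989, 0.0], [0.0, 0.0, -1.0]]
wrist_force: [0.2, -0.0, -1.1]
gripper_width: 0.321
```

Request:
play_rows([
  [[0,0.045,0,0,0,0,1],[0,0.09,0,0,0,0,1],[0,0.135,0,0,0,0,1],[0,0.18,0,0,0,0,1],[0,0.206,0,0,0,0,1]],
])

```text
time_s: 37.8
tcp_pos: [0.4583, 0.2692, 0.1649]
ee_rot: [[-0.989, -0.147, 0.0], [-0.147, 0.989, 0.0], [-0.0, 0.0, -1.0]]
wrist_force: [-0.3, -0.1, -0.4]
gripper_width: 0.319
```

Request:
play_rows([
  [[0,0,-0.04,0,0,0,1],[0,0,-0.08,0,0,0,1],[0,0,-0.115,0,0,0,1],[0,0,-0.135,0,0,0,1],[0,0,-0.142,0,0,0,1]],
])

```text
time_s: 38.3
tcp_pos: [0.4571, 0.2649, 0.0205]
ee_rot: [[-0.989, -0.145, -0.004], [-0.145, 0.989, -0.004], [0.005, -0.003, -1.0]]
wrist_force: [0.8, 0.0, 0.3]
gripper_width: 0.322
```

Request:
play_rows([
  [[0,0,-0.003,0,0,0,1],[0,0,-0.005,0,0,0,1],[0,0,-0.005,0,0,0,0.4],[0,0,-0.005,0,0,0,0.4],[0,0,-0.005,0,0,0,0.4]],
])

```text
time_s: 38.8
tcp_pos: [0.459, 0.2669, 0.0191]
ee_rot: [[-0.989, -0.145, 0.001], [-0.145, 0.989, 0.001], [-0.002, 0.001, -1.0]]
wrist_force: [-0.7, 1.2, 0.0]
gripper_width: 0.513
```

Request:
play_rows([
  [[0,0,0.04,0,0,0,0.4],[0,0,0.08,0,0,0,0.4],[0,-0.03,0.12,0,0,0,0.4],[0,-0.07,0.142,0,0,0,0.4],[0,-0.11,0.142,0,0,0,0.4]],
])

```text
time_s: 39.3
tcp_pos: [0.4606, 0.1569, 0.1646]
ee_rot: [[-0.989, -0.147, 0.008], [-0.147, 0.989, 0.005], [-0.009, 0.004, -1.0]]
wrist_force: [0.4, -0.8, -0.2]
gripper_width: 0.596
```

Now to shut the shutter: turning the tool back and looking at the grip first.

Request:
play_rows([
  [[0,-0.035,0,0,0,0.14,0.4],[0.01,-0.07,0,0,0,0.28,0.2],[0.015,-0.105,0,0,0,0.42,0],[0.02,-0.14,0,0,0,0.56,0],[0.02,-0.17,0,0,0,0.7,0]],
])

```text
time_s: 39.8
tcp_pos: [0.4789, -0.0152, 0.1608]
ee_rot: [[-0.659, -0.752, 0.002], [-0.752, 0.659, 0.0], [-0.001, -0.001, -1.0]]
wrist_force: [1.1, -0.2, 0.1]
gripper_width: 0.876
```

Request:
play_rows([
  [[0.005,-0.035,0,0,0,0.14,0],[0.01,-0.07,0,0,0,0.28,0],[0.015,-0.105,0,0,0,0.42,0],[0.02,-0.14,0,0,0,0.56,0],[0.03,-0.171,0,0,0,0.7,0]],
])

```text
time_s: 40.3
tcp_pos: [0.5082, -0.1862, 0.1608]
ee_rot: [[-0.02, -1.0, 0.001], [-1.0, 0.02, 0.0], [-0.0, -0.001, -1.0]]
wrist_force: [1.2, 1.0, -0.1]
gripper_width: 1.0
```

Request:
play_rows([
  [[0.003,-0.04,0,0,0,0,0],[0.003,-0.05,0,0,0,0,0],[0.003,-0.05,0,0,0,0,0],[0.003,-0.05,0,0,0,0,0]],
])

```text
time_s: 40.7
tcp_pos: [0.5112, -0.234, 0.1602]
ee_rot: [[-0.025, -1.0, -0.0], [-1.0, 0.025, 0.0], [-0.0, 0.0, -1.0]]
wrist_force: [-0.0, 0.5, 0.1]
gripper_width: 1.002
```

Run:
```python
from m import *
print(r.sense()["tcp_pos"],r.sense()["joints"].round(0))
c=cap("wrist");P=cloud(c)
m=(P[...,2]>.068)&(P[...,2]<.085)&(P[...,1]<-.28)&(P[...,1]>-.45)&(P[...,0]>.47)&(P[...,0]<.56)
X=P[m];print(len(X),cv2.minAreaRect((X[:,:2]*1000).astype(np.float32)),np.median(X,0))
c=cap("scene");print("tray");cartons(c);print("tote");cartons(c,.032,.046,(.38,.63,.2,.43))
c=cap("top");save(c,"t5",(140,90,480,300),2.3)
```

```text
[ 0.51120032 -0.23398696  0.16021367] [ -8.  19. -14.  -0. -57.   7.]
863 ((513.120849609375, -347.55316162109375), (10.108116149902344, 49.148826599121094), 88.14344787597656) [ 0.51346308 -0.34704904  0.07554962]
tray
[248. 117.] 636 [array([ 460.5, -281.5]), array([156.3, 312.4]), np.float64(48.2)] 0.039
[186. 152.] 61 [array([ 636.6, -295.7]), array([67.7,  5.3]), np.float64(88.7)] 0.039
tote
[453. 239.] 461 [array([472.2, 236.2]), array([125.4, 266.4]), np.float64(63.9)] 0.039
[446. 252.] 400 [array([457.3, 267.6]), array([58.1, 28.3]), np.float64(8.3)] 0.039
[486. 272.] 423 [array([444.7, 346.8]), array([59.1, 27.9]), np.float64(8.2)] 0.039
[422. 290.] 473 [array([557.3, 281.6]), array([58.1, 28.6]), np.float64(8.2)] 0.039
[463. 314.] 506 [array([545.3, 360.5]), array([57.2, 28.2]), np.float64(8.3)] 0.039
[434. 337.] 397 [array([617.9, 343.4]), array([  4.3, 171.1]), np.float64(8.0)] 0.039
```

View pics/t5.png

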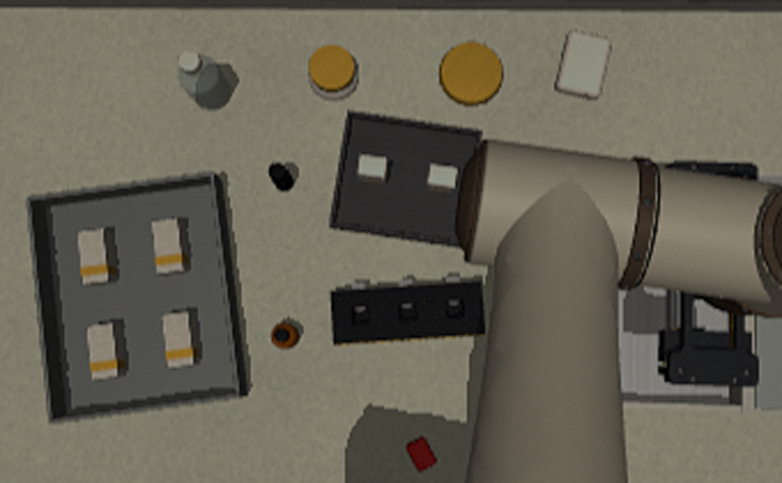

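Picture 12: four cartons flat in the tote, two plugs in the dish, three sockets empty, tray empty. Gripping the shutter handle by its ends and sliding it shut.

Request:
play_rows([
  [[0.001,-0.04,0,0,0,0,0],[0.001,-0.08,0,0,0,0,0],[0.001,-0.113,-0.02,0,0,0,0],[0.001,-0.113,-0.05,0,0,0,0],[0.001,-0.113,-0.08,0,0,0,0]],
])

```text
time_s: 41.35
tcp_pos: [0.513, -0.3477, 0.0797]
ee_rot: [[-0.025, -1.0, 0.002], [-1.0, 0.025, -0.0], [0.0, -0.002, -1.0]]
wrist_force: [0.5, 0.8, -0.3]
gripper_width: 1.0
```

Request:
play_rows([
  [[0,0,-0.012,0,0,0,0],[0,0,-0.018,0,0,0,0],[0,0,-0.018,0,0,0,0.3],[0,0,-0.018,0,0,0,1],[0,0,-0.018,0,0,0,1]],
])

```text
time_s: 41.85
tcp_pos: [0.5136, -0.3477, 0.0638]
ee_rot: [[-0.024, -1.0, 0.003], [-1.0, 0.024, -0.001], [0.001, -0.003, -1.0]]
wrist_force: [1.0, 0.5, -0.2]
gripper_width: 0.811
```

Request:
play_rows([
  [[0,0,0,0,0,0,1],[0,0,0,0,0,0,1],[0,0,0,0,0,0,1],[0,0,0,0,0,0,1],[0,0,0,0,0,0,1]],
])

```text
time_s: 42.35
tcp_pos: [0.5116, -0.3475, 0.0626]
ee_rot: [[-0.025, -1.0, -0.002], [-1.0, 0.025, 0.0], [-0.0, 0.002, -1.0]]
wrist_force: [-4.3, 0.4, 4.4]
gripper_width: 0.569
```

Request:
play_rows([
  [[0,0.01,0,0,0,0,1],[0.001,0.03,0,0,0,0,1],[0.001,0.05,0,0,0,0,1],[0.002,0.075,0,0,0,0,1],[0.003,0.1,0,0,0,0,1]],
])

```text
time_s: 42.85
tcp_pos: [0.5144, -0.2477, 0.0625]
ee_rot: [[-0.025, -1.0, -0.002], [-1.0, 0.025, -0.001], [0.001, 0.002, -1.0]]
wrist_force: [-4.6, -3.1, 5.2]
gripper_width: 0.566
```

Request:
play_rows([
  [[0.001,0.025,0,0,0,0,1],[0.001,0.05,0,0,0,0,1],[0.002,0.075,0,0,0,0,1],[0.003,0.095,0,0,0,0,1],[0.003,0.108,0,0,0,0,1]],
])

```text
time_s: 43.35
tcp_pos: [0.5176, -0.1389, 0.0625]
ee_rot: [[-0.024, -1.0, -0.002], [-1.0, 0.024, -0.001], [0.001, 0.002, -1.0]]
wrist_force: [-3.1, -3.0, 5.6]
gripper_width: 0.571
```

Request:
play_rows([
  [[0,0.003,0,0,0,0,1],[0,0.006,0,0,0,0,1],[0,0.006,0,0,0,0,1]],
])

```text
time_s: 43.65
tcp_pos: [0.5178, -0.1332, 0.0625]
ee_rot: [[-0.025, -1.0, -0.002], [-1.0, 0.025, 0.0], [-0.0, 0.002, -1.0]]
wrist_force: [-4.3, 1.7, 6.2]
gripper_width: 0.572
```

Request:
play_rows([
  [[0,0.001,0,0,0,0,1],[0,0.002,0,0,0,0,1],[0,0.002,0,0,0,0,1]],
])

```text
time_s: 43.95
tcp_pos: [0.5178, -0.1325, 0.0625]
ee_rot: [[-0.025, -1.0, -0.002], [-1.0, 0.025, -0.001], [0.001, 0.002, -1.0]]
wrist_force: [-3.6, -3.7, 4.5]
gripper_width: 0.571
```

Request:
play_rows([
  [[0,0,0,0,0,0,0],[0,0,0,0,0,0,0],[0,0,0,0,0,0,0],[0,0,0,0,0,0,0],[0,0,0.02,0,0,0,0]],
])

```text
time_s: 44.45
tcp_pos: [0.5167, -0.1312, 0.0799]
ee_rot: [[-0.026, -1.0, -0.006], [-1.0, 0.026, 0.001], [-0.0, 0.006, -1.0]]
wrist_force: [-0.3, 0.7, -0.4]
gripper_width: 0.934
```

Request:
play_rows([
  [[0,0,0.04,0,0,0,0],[0,0,0.08,0,0,0,0],[0,0.04,0.12,0,0,0,0],[0,0.08,0.14,0,0,0,0],[0,0.11,0.14,0,0,0,0]],
])

```text
time_s: 44.95
tcp_pos: [0.5209, -0.0195, 0.2266]
ee_rot: [[-0.024, -1.0, 0.01], [-1.0, 0.024, 0.002], [-0.002, -0.01, -1.0]]
wrist_force: [0.3, 0.2, -0.0]
gripper_width: 1.008
```

Request:
play_rows([
  [[0,0,0,0,0,0,0],[0,0,0,0,0,0,0]],
])

```text
time_s: 45.15
tcp_pos: [0.5184, -0.0209, 0.222]
ee_rot: [[-0.023, -1.0, -0.0], [-1.0, 0.023, 0.0], [-0.0, 0.0, -1.0]]
wrist_force: [0.4, -0.4, -0.9]
gripper_width: 1.002
```

Run:
```python
from m import *
print(r.sense()["tcp_pos"])
c=cap("wrist");P=cloud(c);save(c,"w6")
m=(P[...,2]>.068)&(P[...,2]<.085)&(P[...,1]<-.1)&(P[...,1]>-.4)&(P[...,0]>.47)&(P[...,0]<.56)
X=P[m];print("grip",len(X),cv2.minAreaRect((X[:,:2]*1000).astype(np.float32)),np.median(X,0))
c=cap("scene");save(c,"s6");print("tote");cartons(c,.032,.046,(.38,.63,.2,.43))
```

```text
[ 0.51844987 -0.02086633  0.22202929]
grip 556 ((519.5310668945312, -132.8061981201172), (10.271675109863281, 49.55929183959961), 88.35079956054688) [ 0.52011933 -0.13229395  0.07545493]
tote
[454. 239.] 483 [array([473.2, 237.5]), array([127.8, 270.1]), np.float64(63.5)] 0.039
[446. 252.] 401 [array([457.4, 267.5]), array([60.2, 28.3]), np.float64(8.3)] 0.039
[486. 272.] 423 [array([444.8, 346.8]), array([58.7, 27.9]), np.float64(8.3)] 0.039
[422. 290.] 470 [array([557. , 281.7]), array([60. , 28.6]), np.float64(8.5)] 0.039
[463. 314.] 508 [array([544.7, 360.4]), array([58.8, 28.3]), np.float64(8.3)] 0.039
[434. 337.] 390 [array([617.8, 345.1]), array([  4. , 168.8]), np.float64(8.2)] 0.039
```

View pics/s6.png

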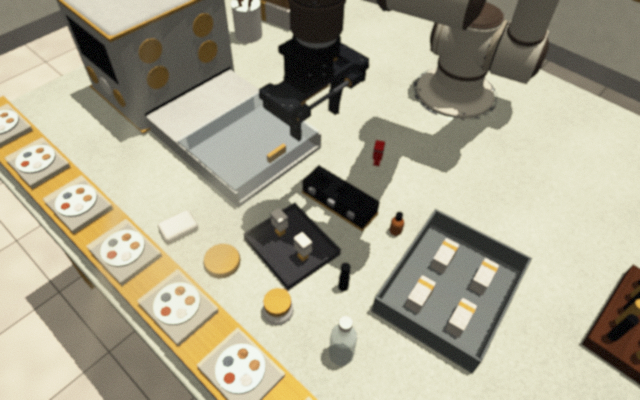

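Picture 13: shutter shut, with the grip at (277,152) by the lip. Two plugs are standing in the dish and four cartons lie flat and separate in the tote. The bystanders are in place. Grip y is −0.133, against −0.132 expected when shut. Handing in.

```bash
python3 -c "
from station import r
print(r.finish_job())"
```

```text
the job is handed in; nothing more can be done
None
```

The job is done and handed in at about 45 s on the robot's clock, but no verdict was reported.

I pulled both plugs that were present and stood them in the dish. Then I opened the shutter fully, laid all four cartons in the tote, and slid the shutter shut.

**Last checks:**
- **Cartons:** all four lie flat in separate places, with tops at 39 mm.
- **Plugs:** both stand in the dish, and all three sockets were seen empty.
- **Shutter:** the grip is at y ≈ −0.133 m, against about −0.132 m expected when shut, which is within 1–2 mm.
- **Bystanders:** they look unmoved, judged by eye from the pictures; I did not measure them again.

**What went wrong or disagreed:**
- **Shutter start position:** it was about 28 mm ajar at the start. I first took it for shut, so I misplaced the dispenser by 28 mm.
- **Force on the shutter stop:** because of that error I pulled past the end stop and the fingers slipped off. I then pushed against the stop, reaching about 100 N at the wrist (the limit is 120 N) before backing off. The deck edge later showed that the shutter had been fully open.
- **Carton touchdown:** the second carton was set down with about 42 N at the wrist. I lowered the last two more gently.

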